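# Reset the printing press interlock with the reset bar

## Task

The press's interlock has tripped: lay the orange-handled reset bar in the sloping rest, handle up, and let go of it, then take it again at a new angle so that you can hold it upright. With it, push the plunger deep in the well of the red-marked box gently down until it is fully in, then put the bar back in the rest, handle up, tip down against the stop, and let go. Leave the white-marked box's plunger and everything else on the bench alone.

Things in the scene. Friction and masses are not known exactly. Their poses are not given: they have to be found in the camera images.
- bar: reset bar, 14 mm square, 210 mm long, about 0.16 kg: 120 mm of bare steel (tip end), then 90 mm of orange handle with a black end. Lies flat at the start. Origin under the middle of its lower face; x runs along the bar from steel tip to handle end. Balances about 85 mm from the tip
- bar_tip (a point): centre of the square steel end face of the bar
- bar_top (a point): centre of the handle's end face, 210 mm from bar_tip
- rest: fixed sloping rest: blue open trough on a dark base plate (150 x 80 x 12 mm). Origin under the plate's centre. The trough climbs along its +x at 45 degrees, floor 18 mm wide, sides flaring to about 30 mm and about 18 mm high; it holds the lowest 95 mm of the bar, a stop plate closes its lower end, and the remainder of the bar sticks out free above
- rest_foot (a point): where bar_tip lies when the bar lies home in the trough against the stop (70 mm above the bench)
- rest_top (a point): where bar_top lies when the bar is home, handle up: 210 mm from rest_foot up the 45 degree slope, on the trough's centre line
- reset_box: fixed grey box with RED markings on its top, 80 x 80 x 85 mm tall; origin under its centre. A round upright well, 27 mm wide, opens in the middle of its top; at its bottom is a red plunger 23 mm across
- reset_box_mouth (a point): centre of the well's mouth, on top of the red-marked box (85 mm above the bench)
- reset_box_plunger (a joint): how far the red plunger is pushed in, m: 0 standing out (its top 45 mm below the mouth), 0.010 fully in, where it meets a hard stop. It starts at 0 to 0.003. It slides down against about 9 N of friction and stays where it is left; more than 35 N on the box or plunger damages it
- counter_box: second box, the same but with WHITE markings and a white plunger: the print counter, to be left alone. Origin under its centre
- counter_box_plunger (a joint): the same for the white plunger, m; it starts at 0 to 0.003 and must not be pushed
- ink_cup: open black ink cup, 72 mm wide, 75 mm tall, empty; loose, to be left alone; origin under its centre
- ink_jar: closed blue jar, 64 mm wide, 75 mm tall; loose, to be left alone; origin under its centre
- tape: roll of yellow tape lying flat, 90 mm wide, 24 mm tall; loose, to be left alone; origin under its centre
- squeegee: wooden squeegee with a green blade lying flat, about 45 x 180 x 24 mm; loose, to be left alone; origin under its centre (of the wooden part)
- card_a: blue metal card lying flat, 85 x 54 x 5 mm; loose, to be left alone; origin under its centre
- card_b: blue metal card lying flat, 85 x 54 x 5 mm; loose, to be left alone; origin under its centre

How it is judged:
By the outcome, as a careful person would: the job done as asked, in the order asked, and still so for the second after the job is handed in, with the robot touching nothing.
It also fails if it takes over 64 s, if anything falls off the work surface, if the arm or the gripper's body presses on something with over 40 N, if the wrist force passes 120 N, or if a joint passes its speed limit or range.

## Robot

A 6-joint arm with a two-finger parallel gripper is mounted at the origin on the work surface. World frame = base frame: x ahead of the robot, y to its left, z up, the work surface at z = 0. Lengths are in m, angles in degrees, forces in N, time in s.
With the tool pointing down it reaches from about 0.4 to 0.825 m from the base axis. Payload 7 kg.
Tool frame: the origin (TCP) lies between the finger pads; the fingertips stand 25 mm ahead of it and the grasp point (between the pads) lies 6 mm ahead of it; z points along the fingers, y is the line along which they close (so a half turn about z gives the same grasp; the last joint's range is limited). The gripper opens to 88 mm and grips with 3 to 60 N. Pads are 19 mm wide; open, the fingers measure 130 mm over their backs; the gripper's body (78 mm by 193 mm) begins 47 mm behind the grasp point.
Start: joints at [85.949, 20.546, 0.682, 0, -70.136, -16.507], TCP at [0.237, 0.632, 0.252] pointing down, gripper open.
Joint ranges: [-176.03, 176.03], [-82.01, 121.73], [-58.28, 71.71], [-173.87, 95.51], [-174.79, -0.11], [-173.66, 173.66]. Speed limits (degrees/s): [136.94, 136.94, 172.46, 180, 180, 180].

## Interface

Orientations are given as [roll, pitch, yaw] about the fixed x, y, z axes, in that order (R = Rz(yaw) Ry(pitch) Rx(roll)).
In Python, from plant import ctrl gives the robot as it stands.
- The arm moves only by the shell command python3 drive.py 'ROWS'. ROWS is a JSON list of rows, 1 to 8 of them, each of 5 numbers: dx, dy, dz in m, then a turn about the tool's z in degrees, then the finger opening in m; each row is the pose to reach, as a shift and turn from the pose commanded when the command began, along the tool's axes at that moment; what a row does not reach only later rows make up. A row lasts 1/8 s, in which the tool goes at most 0.0625 m and 10.7 degrees, less where a joint would pass 70% of its speed; a pose out of reach is approached as far as the arm can. The fingers move at their own pace and stop on an object; the grip force is fixed at half the most. Time passes only in rows, so rows that do not move let the fingers close. It prints the time, the measured TCP pose, the force, the opening and the grip force at its end.
- ctrl.get_obs(): the state, without advancing time (a new reading comes with each control period).
- ctrl.snapshot(name): name is "scene" or "top" or "wrist"; returns a dict with "frame" (480x640x3 uint8, red, green, blue), "z_map" (480x640 float32, m along the optical axis (not along the pixel's ray), 0 where there is no reading), "fovy" (degrees; the focal length in pixels is half the picture's height over the tangent of half this angle, whatever the lens; pixels are square), "cx", "cy" (the principal point, pixels), "R" (3x3) and "t" (3): a world point X has camera coordinates R X + t; the wrist camera has in their place "T_tool_cam" (4x4, takes a point from camera to tool coordinates, whose origin is the TCP and whose axes are the flange's). Camera axes: x right, y down, z forward; pixel columns grow to the right and rows downward; lengths in m; the calibration is good to about 2 mm. A picture is of the moment at which its call begins: read the wrist's pose just before it.
- ctrl.close_job(): hands the job in; it is judged then, once.
The state is a dict: "clock": time; "joint_pos": joint angles; "qvel": joint speeds; "tau": joint torques, N m; "tool_pos": TCP position; "orientation": TCP orientation; "force": force on the tool from outside, world axes, zero at the start; "moment": the same for the moment, N m; "opening": finger opening in m; "gripper_force": force on a finger pad.
Only numpy, scipy, OpenCV 4.12 (cv2) and the standard library are available. Lean on these libraries where they do the work, as an engineer would, in place of code of your own. Each camera call takes 0.05 s, during which the arm holds its last target. There are 200 camera calls.

## Working session

There is one attempt and no reset: what is moved stays moved. The work goes in short steps, Python scripts to look and compute and a shell command to move; the robot and the scene stay as the last step left them, time stands still between calls to the robot, and variables do not carry over. Pictures are saved under pics/ and viewed, at most 10 in all, crops included, and the job is handed in when it is done.

```bash
ls; mkdir -p pics; python3 - <<'E'
from plant import ctrl
import cv2
o=ctrl.get_obs();print(o)
for n in("scene","top"):
    s=ctrl.snapshot(n);cv2.imwrite(f"pics/{n}0.png",s["frame"][:,:,::-1]);print(n,s["fovy"],s["cx"],s["cy"],s["R"],s["t"])
    import numpy as np; np.savez(f"{n}0.npz",**s)
E
```

```text
drive.py
pics
plant.py
{'clock': 0.0, 'joint_pos': array([ 8.59489802e+01,  2.05913182e+01,  6.31216821e-01, -1.97423154e-02,
       -7.01361924e+01, -1.65068121e+01]), 'qvel': array([-0.07533507, -0.00576572,  0.11193585,  0.10164594,  0.02392816,
        0.00865019]), 'tau': array([-7.25881928e-04, -5.82723427e+01,  2.93059802e+01,  6.99738532e+00,
        6.89040593e-03, -1.66713940e-04]), 'tool_pos': array([0.23689392, 0.63156114, 0.25060575]), 'orientation': array([ 1.79902401e+02, -9.56858279e-03, -2.05645475e+01]), 'force': array([-1.51532683,  0.65098662, -0.55557616]), 'moment': array([-0.02745762, -0.00126947, -0.01047577]), 'gripper_force': 0.0, 'opening': 0.0876532309428734}
scene 51.34530065779799 318.86469466473386 233.70345739938898 [[ 0.58026873  0.81439653 -0.00681823]
 [ 0.59232944 -0.42775907 -0.68276498]
 [-0.55895799  0.39214853 -0.73060625]] [-0.3256009  -0.21891384  1.4866102 ]
top 48.30125784877522 320.3083688728741 243.9498640649866 [[ 0.01877915 -0.99982171 -0.00197495]
 [-0.97918788 -0.01799227 -0.20215682]
 [ 0.20208524  0.00573018 -0.97935117]] [0.00941884 0.58542207 1.26561008]
```
View pics/scene0.png

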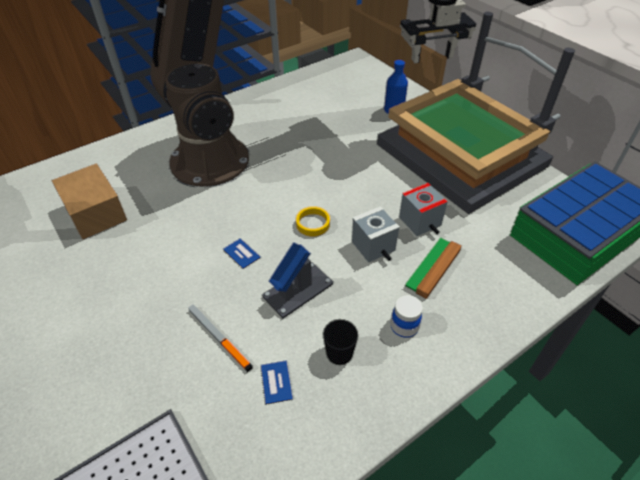

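View pics/top0.png

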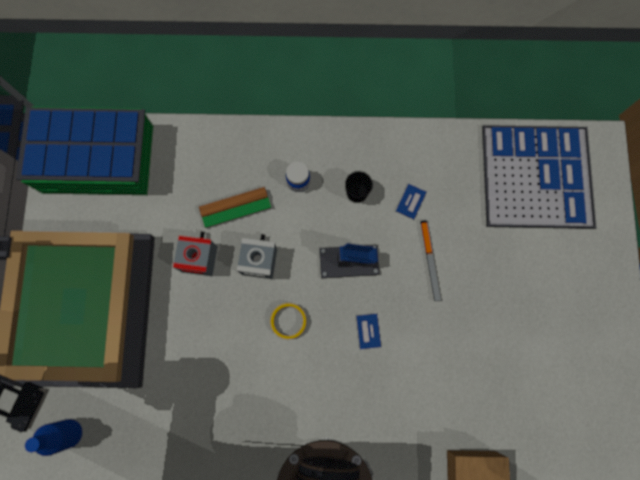

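The scene view shows the bar from (190,310) to its black end at (250,368), the rest at (297,285), the white box at (375,235) and the red box at (423,208). The top view shows the bar with its handle at (425,222) and tip at (437,300), the rest plate at (350,260), the red box at (193,255) and the white box at (257,258).

```bash
cat > h.py <<'E'
import numpy as np,cv2
def load(n): return dict(np.load(n,allow_pickle=True))
def cloud(s):
    f=240/np.tan(np.radians(float(s["fovy"]))/2);v,u=np.mgrid[:480,:640];z=s["z_map"]
    c=np.stack([(u-s["cx"])/f*z,(v-s["cy"])/f*z,z],-1); return (c-s["t"])@s["R"]
def ray(s,uv,h):
    f=240/np.tan(np.radians(float(s["fovy"]))/2);uv=np.atleast_2d(uv).astype(float)
    d=np.c_[(uv[:,0]-s["cx"])/f,(uv[:,1]-s["cy"])/f,np.ones(len(uv))]@s["R"];o=-s["R"].T@s["t"]
    return o+d*((h-o[2])/d[:,2])[:,None]
def hsv(s): return cv2.cvtColor(s["frame"],cv2.COLOR_RGB2HSV)
def box(m,u0,u1,v0,v1):
    k=np.zeros(m.shape,bool);k[v0:v1,u0:u1]=1;return m&k
E
python3 - <<'E'
from h import *
np.set_printoptions(precision=4,suppress=True)
for n,B in(("top0.npz",dict(bar=(405,450,215,308),rest=(312,390,238,285),red=(168,216,228,280),wh=(232,280,230,282))),("scene0.npz",dict(bar=(183,258,300,376),rest=(258,338,238,320),red=(398,450,180,236),wh=(348,400,205,262)))):
    s=load(n);P=cloud(s);H=hsv(s);h,S,V=H[...,0],H[...,1],H[...,2]
    print(n)
    def rect(m,z):
        ys,xs=np.nonzero(m);w=ray(s,np.c_[xs,ys],z)[:,:2].astype(np.float32);return cv2.minAreaRect(w)
    b=box(P[...,2]>0.007,*B["bar"]);o=box((h>5)&(h<22)&(S>150),*B["bar"])
    print("bar",b.sum(),rect(b,.014),"orange",o.sum(),rect(o,.014),"barz",np.median(P[b],0))
    t=box((h>100)&(h<130)&(S>100)&(P[...,2]>.03),*B["rest"]);Q=P[t]
    print("trough",Q.min(0),Q.max(0));
    X=np.c_[Q[:,:2],np.ones(len(Q))];print(" slope",np.linalg.lstsq(X,Q[:,2],rcond=None)[0],Q.mean(0))
    d=box((P[...,2]>.006)&(P[...,2]<.018),*B["rest"]);q=P[d];print("plate",cv2.minAreaRect(q[:,:2].astype(np.float32)),np.median(q[:,2]))
    for k in("red","wh"):
        d=box((P[...,2]>.078)&(P[...,2]<.095),*B[k]);print(k,d.sum(),cv2.minAreaRect(P[d][:,:2].astype(np.float32)),rect(d,.085),np.median(P[d][:,2]))
E
```

```text
top0.npz
bar 553 ((0.5594306588172913, -0.253846138715744), (0.11072719842195511, 0.23267878592014313), 89.22290802001953) orange 172 ((0.6181156039237976, -0.2510290741920471), (0.08053769916296005, 0.014375865459442139), 8.673652648925781) barz [ 0.5572 -0.2598  0.0139]
trough [ 0.3173 -0.1184  0.0347] [0.5773 0.0127 1.3578]
 slope [-3.3809  0.6674  2.0246] [ 0.5534 -0.0707  0.1063]
plate ((0.5523555874824524, -0.05608624964952469), (0.11737685650587082, 0.19726251065731049), 2.9132800102233887) 0.012228484919894549
red 1010 ((0.552671492099762, 0.33049964904785156), (0.0812968760728836, 0.08075493574142456), 83.02833557128906) ((0.5525732040405273, 0.3301326334476471), (0.08168454468250275, 0.08109065145254135), 83.82671356201172) 0.08563648448467918
wh 1011 ((0.5483447909355164, 0.1761987954378128), (0.0810391828417778, 0.08066215366125107), 83.10682678222656) ((0.5480149984359741, 0.17587098479270935), (0.08100996911525726, 0.08132946491241455), 83.24576568603516) 0.08541922589498949
scene0.npz
bar 682 ((0.5588681697845459, -0.2658323347568512), (0.1406855285167694, 0.1814544349
[... 209 characters left out ...]
] [ 1.1496 -0.0288  0.9344]
 slope [ 1.3792  0.6005 -0.621 ] [ 0.5565 -0.0741  0.1021]
plate ((0.5101826190948486, -0.03318578004837036), (0.16663113236427307, 0.24576130509376526), 60.943172454833984) 0.012536455151218043
red 770 ((0.5514568090438843, 0.2923908829689026), (0.16680918633937836, 0.08610722422599792), 88.28563690185547) ((0.552032470703125, 0.2894587814807892), (0.16985414922237396, 0.09106235951185226), 88.99828338623047) 0.08560747527172553
wh 879 ((0.5471203327178955, 0.17498943209648132), (0.0826166421175003, 0.08641093224287033), 82.64100646972656) ((0.5493029356002808, 0.1727094054222107), (0.08572252839803696, 0.08832118660211563), 83.10956573486328) 0.08564638806258472
```

```bash
python3 - <<'E'
from h import *
np.set_printoptions(precision=4,suppress=True)
for n,B in(("top0.npz",dict(bar=(405,450,215,308),rest=(312,390,238,285))),("scene0.npz",dict(bar=(183,258,300,376),rest=(258,338,238,320)))):
    s=load(n);P=cloud(s);H=hsv(s);h,S,V=H[...,0],H[...,1],H[...,2];Z=P[...,2]
    def big(m):
        k,l,st,_=cv2.connectedComponentsWithStats(m.astype(np.uint8));return l==1+np.argmax(st[1:,4])
    b=big(box((Z>0.007)&(Z<.025),*B["bar"]));ys,xs=np.nonzero(b)
    print(n,"bar",b.sum(),cv2.minAreaRect(P[b][:,:2].astype(np.float32)))
    t=box((h>100)&(h<130)&(S>100)&(Z>.03)&(Z<.2),*B["rest"]);t=big(t);Q=P[t]
    c=Q.mean(0);lo=np.percentile(Q,2,axis=0);hi=np.percentile(Q,98,axis=0);print("trough",len(Q),c,lo,hi)
    for z0 in np.arange(.05,.17,.015):
        k=Q[abs(Q[:,2]-z0)<.0075]
        if len(k): print("  z",round(z0,3),len(k),np.median(k,0),"y",k[:,1].min(),k[:,1].max(),"x",k[:,0].min(),k[:,0].max())
    d=box((Z>.008)&(Z<.017)&(V<110),*B["rest"]);d=big(d);q=P[d]
    print("plate",cv2.minAreaRect(q[:,:2].astype(np.float32)))
E
```

```text
top0.npz bar 499 ((0.5615777373313904, -0.2618870735168457), (0.21068985760211945, 0.019275154918432236), 8.913851737976074)
trough 621 [ 0.5546 -0.0711  0.1002] [ 0.5354 -0.1156  0.0642] [ 0.5734 -0.0266  0.1415]
  z 0.05 3 [ 0.5417 -0.0791  0.0464] y -0.08164722225312325 -0.07880204336689056 x 0.5414301974107832 0.5432838533895816
  z 0.065 56 [ 0.556  -0.0995  0.0684] y -0.10893158126702454 -0.050742090939899925 x 0.5397366379726586 0.5730621042222197
  z 0.08 164 [ 0.5575 -0.1015  0.0791] y -0.11838427409626241 -0.03783538436694497 x 0.5376924862370275 0.5773352025987541
  z 0.095 112 [ 0.5573 -0.0734  0.0952] y -0.10261063088189533 -0.024956661880162424 x 0.5371808422413391 0.5762572621798109
  z 0.11 97 [ 0.5547 -0.0582  0.1094] y -0.09172185288710079 -0.036532037548545525 x 0.5358977296555837 0.572461264604197
  z 0.125 131 [ 0.554  -0.0408  0.1266] y -0.07399357876349646 -0.026340937261572897 x 0.5346503430669872 0.5711073880040423
  z 0.14 52 [ 0.5434 -0.0423  0.1376] y -0.05887023067802743 -0.02855132269835967 x 0.5328441474801382 0.5703072632200255
plate ((0.55366533994674
[... 575 characters left out ...]
973  0.0794] y -0.12012766126346561 -0.053398956850388736 x 0.5396015066753013 0.5767545060184883
  z 0.095 195 [ 0.5519 -0.0761  0.095 ] y -0.10576862026382854 -0.03505344083297295 x 0.5376268360007012 0.5773996206140912
  z 0.11 187 [ 0.5479 -0.0626  0.1102] y -0.08862303719262742 -0.038082903137929 x 0.5366345795676883 0.5760802059448723
  z 0.125 188 [ 0.5471 -0.0477  0.1253] y -0.07630610940935624 -0.02880918344094737 x 0.5354908751573885 0.5739147589292375
  z 0.14 69 [ 0.5635 -0.0463  0.1376] y -0.05747969037356128 -0.03153395826695268 x 0.5342000901812763 0.5722664693471049
plate ((0.5549565553665161, -0.0554644912481308), (0.07973577827215195, 0.14971348643302917), 4.85834264755249)
```

```bash
cat >> h.py <<'E'
def go(p,yaw):  # needed shift/turn: TCP target p (world), tool yaw deg
    from plant import ctrl
    o=ctrl.get_obs();y=np.radians(o["orientation"][2]);d=np.array(p)-o["tool_pos"]
    x=np.array([np.cos(y),np.sin(y),0]);yy=np.array([np.sin(y),-np.cos(y),0])
    t=-(yaw-o["orientation"][2]);t=(t+180)%360-180
    print("rows: dx %.4f dy %.4f dz %.4f turn %.2f"%(d@x,d@yy,-d[2],t),"| joints",np.round(o["joint_pos"],1),"tcp",np.round(o["tool_pos"],4),np.round(o["orientation"],1),"t",o["clock"])
E
python3 - <<'E'
from h import *
np.set_printoptions(precision=4,suppress=True)
a=np.array([-.082,.9966]);n=np.array([.9966,.082]);C=np.array([.5543,-.0545])
for f in("top0.npz","scene0.npz"):
    s=load(f);P=cloud(s);Z=P[...,2];H=hsv(s)
    u=(P[...,:2]-C)@a;w=(P[...,:2]-C)@n
    m=(abs(w)<.006)&(abs(u)<.08)&(Z>.06)&(Z<.17)
    r=(Z-u)[m&(u>-.04)&(u<0)];print(f,"z-u on floor",np.median(r),r.std(),len(r),"foot u=",.060-np.median(r))
    for uu in np.arange(-.07,.03,.008):
        k=m&(abs(u-uu)<.004);print(round(uu,3),np.round(np.median(Z[k]),4) if k.any() else None,end=' ; ')
    m=(abs(u)<.08)&(Z>.06)&(Z<.16)&(abs(w)<.05); print("\nw mid of trough",np.percentile(w[m],[1,99]))
s=load("top0.npz");P=cloud(s);Z=P[...,2]
for nm,c in(("red",(.5526,.3303)),("wh",(.548,.176))):
    m=(np.hypot(P[...,0]-c[0],P[...,1]-c[1])<.025)&(Z<.06)
    ys,xs=np.nonzero(m);w=ray(s,np.c_[xs,ys],.085);print(nm,len(xs),w.mean(0),cv2.minEnclosingCircle(w[:,:2].astype(np.float32)))
E
python3 drive.py '[[0.04,0.04,0,10,0.08],[0.08,0.08,0,20,0.08],[0.12,0.12,0,30,0.08],[0.16,0.16,0,40,0.08],[0.2,0.2,0,50,0.08],[0.24,0.25,0,60,0.08],[0.28,0.29,0,70,0.08],[0.32,0.33,0,80,0.08]]'
python3 -c "
from h import *
go([.6248,-.252,.2],-171.3)"
```

```text
top0.npz z-u on floor 0.10963268045907207 0.0023939554332763975 76 foot u= -0.04963268045907207
-0.07 None ; -0.062 0.0788 ; -0.054 0.0741 ; -0.046 0.0684 ; -0.038 0.0728 ; -0.03 0.0802 ; -0.022 0.087 ; -0.014 0.0958 ; -0.006 0.104 ; 0.002 0.1111 ; 0.01 0.1208 ; 0.018 0.1265 ; 0.026 0.1284 ; 
w mid of trough [-0.0202  0.0201]
scene0.npz z-u on floor 0.11004084659127294 0.008311483561262444 72 foot u= -0.05004084659127295
-0.07 0.0784 ; -0.062 0.0784 ; -0.054 0.0747 ; -0.046 0.0685 ; -0.038 0.0718 ; -0.03 0.0797 ; -0.022 0.089 ; -0.014 0.0956 ; -0.006 0.105 ; 0.002 0.1107 ; 0.01 0.1192 ; 0.018 0.1301 ; 0.026 0.1302 ; 
w mid of trough [-0.0222  0.0184]
red 62 [0.5504 0.3278 0.085 ] ((0.5498961210250854, 0.3272249102592468), 0.011446823365986347)
wh 70 [0.5464 0.1743 0.085 ] ((0.5461564660072327, 0.173753559589386), 0.012015591375529766)
clock: 1.1
tool_pos: [0.421, 0.2088, 0.2517]
orientation: [-180.0, 0.0, -100.9]
force: [1.2, 1.2, -0.6]
opening: 0.0799
gripper_force: 0.0
rows: dx 0.4141 dy -0.2870 dz 0.0517 turn 70.44 | joints [ 50.5   0.8 -24.1  -0.  -65.  -61.3] tcp [0.421  0.2088 0.2517] [-180.     0.  -100.9] t 1.1
```

```bash

python3 drive.py '[[0.05,-0.035,0,10,0.05],[0.1,-0.07,0,20,0.05],[0.15,-0.105,0,30,0.05],[0.2,-0.14,0,40,0.05],[0.25,-0.175,0,50,0.05],[0.3,-0.21,0,60,0.05],[0.35,-0.245,0,70,0.05],[0.41,-0.285,0.05,70.4,0.05]]'
python3 - <<'E'
from h import *
from plant import ctrl
go([.6248,-.252,.12],-171.3)
E
```

```text
clock: 2.1
tool_pos: [0.6199, -0.2282, 0.2179]
orientation: [-179.9, 0.3, -171.1]
force: [0.9, 0.1, -1.2]
opening: 0.0498
gripper_force: 0.0
rows: dx -0.0011 dy -0.0242 dz 0.0979 turn 0.18 | joints [ -3.3  20.3  -4.3   0.1 -65.2 -77.8] tcp [ 0.6199 -0.2282  0.2179] [-179.9    0.3 -171.1] t 2.1
```

```bash

python3 drive.py '[[0,0,0,0,0.05],[0,0,0,0,0.05]]'
python3 - <<'E'
from h import *
from plant import ctrl
go([.6248,-.252,.12],-171.3)
o=ctrl.get_obs();s=ctrl.snapshot("wrist");cv2.imwrite("pics/w1.png",s["frame"][:,:,::-1]);np.savez("w1.npz",pos=o["tool_pos"],rpy=o["orientation"],**s);print(s["T_tool_cam"])
E
```

```text
clock: 2.35
tool_pos: [0.6173, -0.2258, 0.2153]
orientation: [180.0, -0.1, -171.0]
force: [0.5, 0.9, 1.1]
opening: 0.0499
gripper_force: 0.0
rows: dx -0.0033 dy -0.0270 dz 0.0953 turn 0.30 | joints [ -3.1  20.3  -4.6   0.  -65.2 -77.9] tcp [ 0.6173 -0.2258  0.2153] [ 1.80e+02 -1.00e-01 -1.71e+02] t 2.35
[[ 8.58959324e-04 -9.62681411e-01 -2.70635849e-01  7.34787457e-02]
 [ 9.99999504e-01  6.90709767e-04  7.16924406e-04  1.72820376e-04]
 [-5.03238975e-04 -2.70636331e-01  9.62681527e-01 -1.33653466e-01]
 [ 0.00000000e+00  0.00000000e+00  0.00000000e+00  1.00000000e+00]]
```

View pics/w1.png

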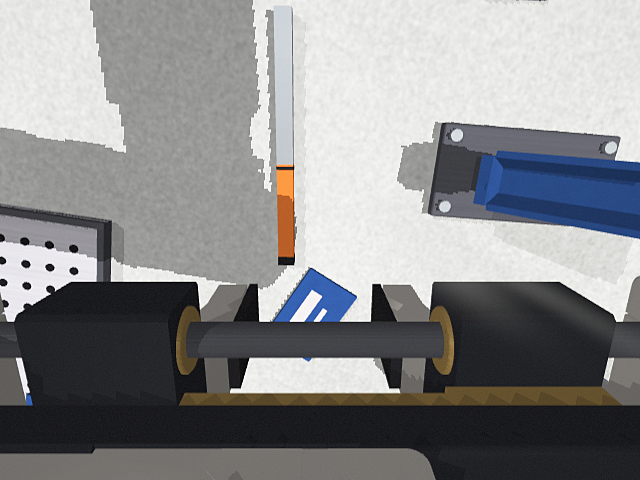

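The wrist view shows the bar upright in the picture: steel end at (283,8), orange/steel joint at (285,167) and black end at (286,263). The rest is at right, with its stop end at (485,180).

```bash
cat >> h.py <<'E'
def wristcam(s):  # s with pos,rpy -> dict usable by ray/cloud
    from scipy.spatial.transform import Rotation as Ro
    R=Ro.from_euler("xyz",s["rpy"],degrees=True).as_matrix();T=s["T_tool_cam"]
    Rc=R@T[:3,:3];tc=R@T[:3,3]+s["pos"];s=dict(s);s["R"]=Rc.T;s["t"]=-Rc.T@tc;return s
E
python3 - <<'E'
from h import *
s=wristcam(load("w1.npz"))
H=hsv(s);m=box((H[...,0]>5)&(H[...,0]<22)&(H[...,1]>130),260,310,150,275)
ys,xs=np.nonzero(m);w=ray(s,np.c_[xs,ys],.014);print(cv2.minAreaRect(w[:,:2].astype(np.float32)))
print(ray(s,[[283,8],[285,167],[286,263]],.014))
E
```

```text
((0.6143615245819092, -0.25238677859306335), (0.08321396261453629, 0.014492513611912727), 8.190649032592773)
[[ 0.45658021 -0.27554604  0.014     ]
 [ 0.57571025 -0.2575243   0.014     ]
 [ 0.6611307  -0.24479378  0.014     ]]
```

```bash

python3 drive.py '[[-0.003,-0.026,0.05,0.2,0.05],[-0.003,-0.026,0.1,0.2,0.05],[-0.003,-0.026,0.15,0.2,0.05],[-0.003,-0.026,0.18,0.2,0.05],[-0.003,-0.026,0.187,0.2,0.05],[-0.003,-0.026,0.187,0.2,0.05]]'
python3 - <<'E'
from h import *
go([.625,-.251,.028],-171.5)
E
```

```text
clock: 3.15
tool_pos: [0.6257, -0.2501, 0.0304]
orientation: [-180.0, 0.1, -171.1]
force: [0.0, -1.2, 0.2]
opening: 0.0503
gripper_force: 0.0
rows: dx 0.0008 dy -0.0008 dz 0.0024 turn 0.43 | joints [ -5.2  31.8 -13.1   0.  -45.1 -75.8] tcp [ 0.6257 -0.2501  0.0304] [-1.800e+02  1.000e-01 -1.711e+02] t 3.15
```

Close and lift, then look for droop.

```bash

python3 drive.py '[[0,0,0.002,0,0.0],[0,0,0.002,0,0.0],[0,0,0.002,0,0],[0,0,0.002,0,0],[0,0,-0.05,0,0],[0,0,-0.11,0,0],[0,0,-0.17,0,0],[0,0,-0.22,0,0]]'
python3 drive.py '[[0,0,0,0,0],[0,0,0,0,0]]'
cat >> h.py <<'E'
def shot(name,cam="wrist"):
    from plant import ctrl
    o=ctrl.get_obs();s=ctrl.snapshot(cam);cv2.imwrite(f"pics/{name}.png",s["frame"][:,:,::-1]);np.savez(f"{name}.npz",pos=o["tool_pos"],rpy=o["orientation"],**s)
E
python3 -c "
from h import *
shot('w2')
shot('s2','scene')"
```

```text
clock: 4.15
tool_pos: [0.6247, -0.2508, 0.2516]
orientation: [-180.0, 0.1, -171.2]
force: [0.8, -0.1, -1.1]
opening: 0.0138
gripper_force: 30.0
clock: 4.4
tool_pos: [0.6242, -0.2505, 0.2482]
orientation: [179.9, -0.0, -171.2]
force: [0.2, -0.0, -1.2]
opening: 0.0137
gripper_force: 30.0
```

View pics/s2.png

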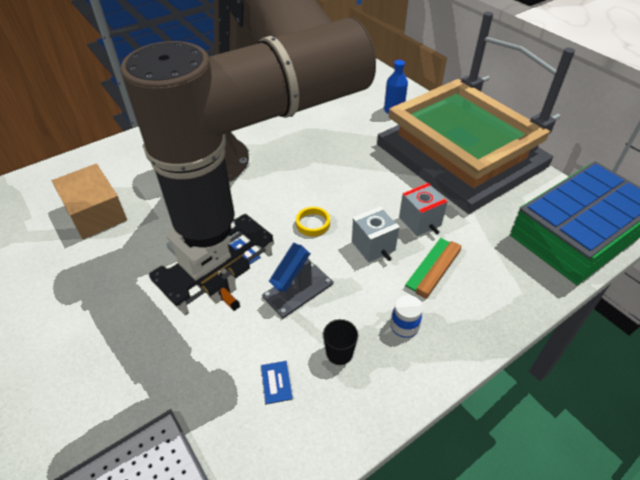

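The scene view shows the bar held, its handle end at (230,297) and the steel hidden behind the gripper. I'll measure the droop from the wrist depth.

```bash
cat >> h.py <<'E'
def barfit(name,yaw,vis=True):
    """bar pitch from wrist depth: points near vertical plane through tool along x"""
    s=wristcam(load(name+".npz"));P=cloud(s);y=np.radians(float(s["rpy"][2]))
    x=np.array([np.cos(y),np.sin(y)]);n=np.array([np.sin(y),-np.cos(y)])
    d=P[...,:2]-s["pos"][:2];a=d@x;b=d@n;z=P[...,2]-s["pos"][2]
    m=(abs(b)<.006)&(a>.012)&(a<.25)&(P[...,2]>.02)&(z<.03)&(s["z_map"]>.03)
    return a[m],z[m],m
E
python3 - <<'E'
from h import *
a,z,m=barfit("w2",0)
print(len(a))
for k in np.arange(.0,.22,.02):
    q=(a>=k)&(a<k+.02)
    if q.any(): print(round(k+.01,2),q.sum(),np.round(np.percentile(z[q],[10,50,90]),4))
E
```

```text
9146
0.01 532 [-0.0157 -0.015  -0.0142]
0.03 1438 [-0.0161 -0.0153 -0.0145]
0.05 1592 [-0.0168 -0.0159 -0.015 ]
0.07 1726 [-0.0174 -0.0166 -0.0157]
0.09 1931 [-0.0181 -0.0172 -0.0163]
0.11 1927 [-0.0187 -0.0178 -0.0169]
```

```bash

python3 drive.py '[[0.004,0.037,0,-10,0],[0.008,0.074,0,-20,0],[0.012,0.111,0,-30,0],[0.016,0.148,0,-40,0],[0.02,0.185,0,-50,0],[0.024,0.222,0,-60,0],[0.028,0.259,0,-70,0],[0.032,0.296,0,-80,0]]'
python3 drive.py '[[0,0,0,-5.5,0],[0,0,0,-5.5,0],[0,0,0,-5.5,0]]'
python3 -c "
from h import *
go([.5468,.0368,.168],-85.3);shot('w3')
s=wristcam(load('w3.npz'))
C=np.array([.5543,-.0545]);a_=np.array([-.082,.9966]);n=np.array([.9966,.082])
P=cloud(s);u=(P[...,:2]-C)@a_;w=(P[...,:2]-C)@n;Z=P[...,2]
H=hsv(s);t=(H[...,0]>100)&(H[...,0]<130)&(H[...,1]>100)&(Z>.06)&(Z<.16)&(abs(u)<.09)&(abs(w)<.05)
for u0 in (-.05,-.04,-.02,0,.01):
  k=t&(abs(u-u0)<.005);print(u0,k.sum(),np.percentile(w[k],[1,50,99]) if k.any() else 0)
st=(Z>.2)&(abs(u+.04)<.08)&(abs(w)<.05)&(H[...,1]<60);print('bar w',[np.round((np.median(w[st&(abs(u-q)<.006)]),np.median(Z[st&(abs(u-q)<.006)])),4) for q in(-.05,-.03,0,.03)])
"
```

```text
clock: 5.5
tool_pos: [0.5466, 0.0377, 0.2474]
orientation: [179.9, -0.1, -90.8]
force: [1.9, 0.2, -1.2]
opening: 0.0134
gripper_force: 30.0
clock: 5.88
tool_pos: [0.5474, 0.0364, 0.2481]
orientation: [179.9, -0.0, -85.8]
force: [-0.1, -0.3, -1.4]
opening: 0.0133
gripper_force: 30.0
rows: dx -0.0004 dy 0.0006 dz 0.0801 turn -0.51 | joints [ 24.3   8.9 -15.6  -0.  -65.6 -20.1] tcp [0.5474 0.0364 0.2481] [179.9  -0.  -85.8] t 5.875
-0.05 254 [-0.02284898 -0.01615394  0.01840793]
-0.04 274 [-0.02276303 -0.01616162  0.01844771]
-0.02 375 [-0.02279853 -0.01524066  0.01841628]
0 494 [-0.02271928 -0.01438606  0.0182548 ]
0.01 534 [-0.02256409 -0.01407304  0.01826239]
bar w [array([nan, nan]), array([-0.0009,  0.2301]), array([-0.0007,  0.2309]), array([-0.0007,  0.2319])]
  return _methods._mean(a, axis=axis, dtype=dtype,
  ret = ret.dtype.type(ret / rcount)
```

View pics/w3.png

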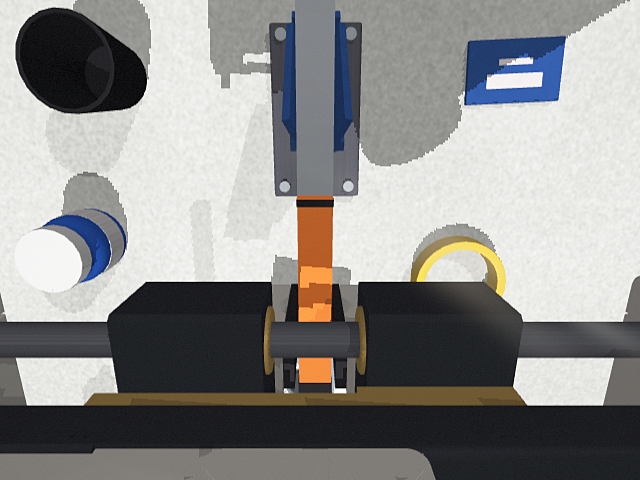

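The wrist view shows the bar over the trough and in line with it: steel centred at column 315, trough at columns 285–352, joint at (315,203). I'll lower it onto the trough's upper edge.

```bash

python3 drive.py '[[0,-0.001,0.04,-0.5,0],[0,-0.001,0.07,-0.5,0],[0,-0.001,0.08,-0.5,0],[0,-0.001,0.083,-0.5,0],[0,-0.001,0.085,-0.5,0],[0,-0.001,0.085,-0.5,0]]'
python3 -c "
from h import *
go([.5468,.0368,.163],-85.3);shot('w4')
a,z,m=barfit('w4',0);print(np.polyfit(a,z,1),a.min(),a.max())"
```

```text
clock: 6.68
tool_pos: [0.5489, 0.0369, 0.1648]
orientation: [-179.9, 0.0, -85.2]
force: [-0.9, -0.7, -1.0]
opening: 0.0136
gripper_force: 30.0
rows: dx -0.0001 dy 0.0021 dz 0.0018 turn 0.13 | joints [ 24.3  13.1 -22.1   0.  -54.8 -19.4] tcp [0.5489 0.0369 0.1648] [-179.9    0.   -85.2] t 6.675
[-0.02883218 -0.01429577] 0.012006140812343186 0.11757391742137399
```

```bash

python3 drive.py '[[0,0.0025,0,0,0],[0,0.0025,0.001,0,0],[0,0.0025,0.002,0,0],[0,0.0025,0.003,0,0]]'
python3 drive.py '[[0,0,0,0,0.02],[0,0,0,0,0.024],[0,0,0,0,0.024],[0,0,0,0,0.024]]'
python3 -c "
from h import *
shot('w5');shot('s5','scene')
a,z,m=barfit('w5',0);print(np.polyfit(a,z,1),a.min(),a.max())"
```

```text
clock: 7.22
tool_pos: [0.5464, 0.0369, 0.1613]
orientation: [-180.0, 0.0, -85.1]
force: [-1.3, 2.7, 3.0]
opening: 0.0136
gripper_force: 30.0
clock: 7.72
tool_pos: [0.5461, 0.0366, 0.1609]
orientation: [180.0, -0.0, -85.2]
force: [0.3, 0.1, 0.5]
opening: 0.024
gripper_force: 0.0
[-0.62520187  0.03074305] 0.012045830562341046 0.12642176233482744
```

View pics/w5.png

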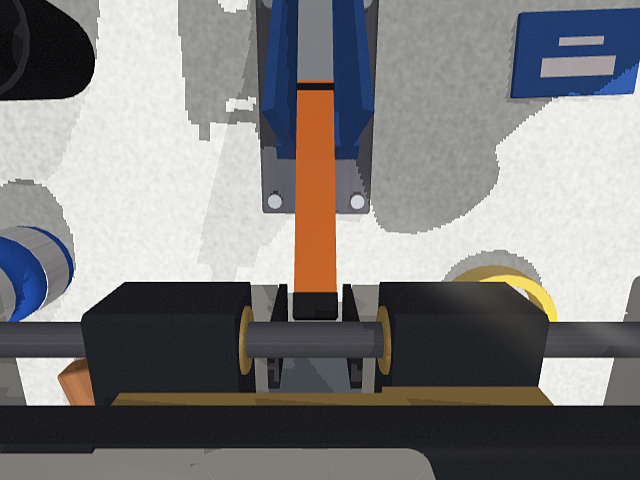

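The wrist view shows the bar tilted into the trough: joint at (315,85), black end at (315,305) still between the fingers. Next I raise the hand so it can settle.

```bash

python3 drive.py '[[0,0,-0.01,0,0.03],[0,0,-0.02,0,0.03],[0,0,-0.03,0,0.03],[0,0,-0.045,0,0.03],[0,0,-0.07,0,0.03],[0,0,-0.1,0,0.03],[0,0,-0.12,0,0.03],[0,0,-0.12,0,0.03]]'
cat >> h.py <<'E'
def restbar(name):
    """orange points in the vertical plane of the rest: slope, offset"""
    s=wristcam(load(name+".npz")) if name[0]=="w" else load(name+".npz")
    C=np.array([.5543,-.0545]);A=np.array([-.082,.9966]);n=np.array([.9966,.082])
    P=cloud(s);H=hsv(s);u=(P[...,:2]-C)@A;w=(P[...,:2]-C)@n;Z=P[...,2]
    m=(H[...,0]>3)&(H[...,0]<22)&(H[...,1]>140)&(abs(u)<.2)&(abs(w)<.03)&(Z>.1)&(Z<.3)
    k=m&(abs(w-np.median(w[m]))<.005)
    p=np.polyfit(u[k],Z[k],1);r=Z[k]-np.polyval(p,u[k]);q=abs(r)<.005;p=np.polyfit(u[k][q],Z[k][q],1)
    print(name,q.sum(),"angle",np.degrees(np.arctan(p[0])),"z at u=.05:",np.polyval(p,.05),"w",np.median(w[m]),"u range",np.percentile(u[k],[1,99]),"Z",np.percentile(Z[k],[1,99]))
E
python3 -c "
from h import *
shot('w6');shot('s6','scene');shot('t6','top')
for n in('w6','s6','t6'): restbar(n)
go([.55,0,.25],-85.3)"
```

```text
clock: 8.82
tool_pos: [0.5469, 0.0369, 0.2834]
orientation: [-179.8, 0.1, -85.2]
force: [-0.2, 0.6, -0.7]
opening: 0.0301
gripper_force: 0.0
w6 939 angle 40.216315795122384 z at u=.05: 0.19155419742957538 w -0.001218486001144386 u range [-0.05799895 -0.00995344] Z [0.10038005 0.14126843]
s6 110 angle 36.536335471421516 z at u=.05: 0.1814436094381161 w 0.002965278814170865 u range [-0.05870803 -0.00381136] Z [0.10061036 0.1431286 ]
t6 88 angle 39.53249930636034 z at u=.05: 0.1897203357953185 w -0.001664854647215826 u range [-0.05874517 -0.00595006] Z [0.10079004 0.14496081]
rows: dx 0.0368 dy -0.0012 dz 0.0305 turn 0.14 | joints [ 24.4   7.5 -13.   -0.  -69.6 -19.5] tcp [0.5457 0.0366 0.2805] [180.    0.  -85.2] t 8.975
```

View pics/s6.png

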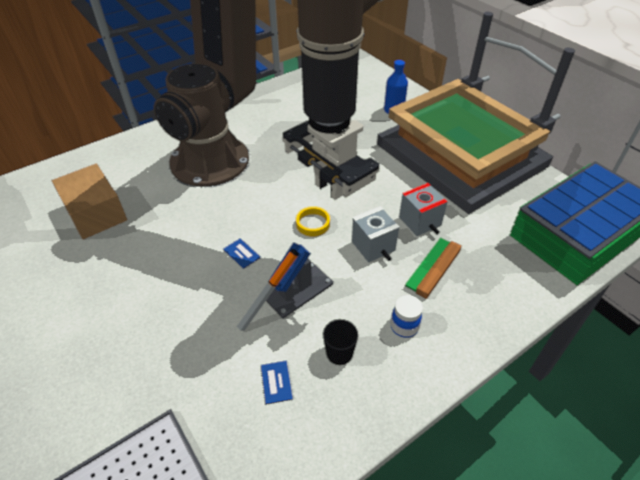

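The scene view shows that the bar slid past the stop: tip on the bench at (242,325), handle leaning over the trough at (290,262). It already stands at about 40 degrees, so I can grip it there and lay it home. First I measure it.

```bash

python3 -c "
from h import *
C=np.array([.5543,-.0545]);A=np.array([-.082,.9966]);n=np.array([.9966,.082])
for f in('w6','t6'):
  s=load(f+'.npz');s=wristcam(s) if f[0]=='w' else s
  P=cloud(s);H=hsv(s);u=(P[...,:2]-C)@A;w=(P[...,:2]-C)@n;Z=P[...,2]
  blue=(H[...,0]>95)&(H[...,0]<135)&(H[...,1]>90)
  for u0 in np.arange(-.15,.04,.01):
    k=(abs(u-u0)<.005)&(abs(w)<.03)&(abs(Z-(.1915+.845*(u-.05)))<.007)&~blue
    if k.sum()>4: print(f,round(u0,3),k.sum(),'w',np.round(np.percentile(w[k],[5,50,95]),4),'z',np.round(np.median(Z[k]),4))
x=C+A*(-.069)+n*(-.0005);go([*x,.15],-85.3)
"
```

```text
w6 -0.08 87 w [-0.0076 -0.001   0.0048] z 0.0842
w6 -0.07 202 w [-0.0078 -0.0014  0.005 ] z 0.0908
w6 -0.06 225 w [-0.0075 -0.0011  0.0054] z 0.0986
w6 -0.05 252 w [-0.0077 -0.0015  0.005 ] z 0.107
w6 -0.04 258 w [-0.0077 -0.0011  0.0047] z 0.1155
w6 -0.03 266 w [-0.0075 -0.0019  0.0045] z 0.124
w6 -0.02 278 w [-0.0075 -0.0019  0.0043] z 0.1326
w6 -0.01 294 w [-0.0079 -0.0019  0.0048] z 0.1411
w6 0.0 188 w [-0.0079 -0.0013  0.0047] z 0.1457
t6 -0.15 21 w [-0.0057 -0.0001  0.0068] z 0.022
t6 -0.14 19 w [-0.0067 -0.0017  0.0064] z 0.0303
t6 -0.13 20 w [-0.0051  0.0026  0.0082] z 0.0388
t6 -0.12 22 w [-0.0062 -0.0009  0.0069] z 0.0471
t6 -0.11 21 w [-0.0057 -0.0001  0.0065] z 0.0565
t6 -0.1 21 w [-0.0062  0.0001  0.0071] z 0.0632
t6 -0.09 24 w [-0.0057 -0.0001  0.006 ] z 0.0717
t6 -0.08 23 w [-0.0062  0.0008  0.0077] z 0.0811
t6 -0.07 21 w [-0.0055 -0.      0.0063] z 0.0905
t6 -0.06 23 w [-0.0063 -0.0015  0.0056] z 0.0982
t6 -0.05 27 w [-0.0062 -0.0004  0.0074] z 0.1062
t6 -0.04 23 w [-0.0059 -0.      0.0064] z 0.1163
t6 -0.03 27 w [-0.0064 -0.0002  0.0067] z 0.1248
t6 -0.02 24 w [-0.0057  0.0003  0.0063] z 0.1334
t6 -0.01 25 w [-0.0066  0.      0.0055] z 0.1407
t6 0.0 8 w [-0.0063 -0.0013  0.0026] z 0.1461
rows: dx 0.1605 dy -0.0002 dz 0.1305 turn 0.14 | joints [ 24.4   7.5 -13.   -0.  -69.6 -19.5] tcp [0.5457 0.0366 0.2805] [180.    0.  -85.2] t 8.975
```

```bash

python3 drive.py '[[0.05,0,0,0,0.035],[0.1,0,0,0,0.035],[0.15,0,0,0,0.035],[0.1605,0,0.03,0,0.035],[0.1605,0,0.08,0,0.035],[0.1605,0,0.13,0,0.035],[0.1605,0,0.15,0,0.035],[0.1605,0,0.15,0,0.035]]'
python3 -c "
from h import *
C=np.array([.5543,-.0545]);A=np.array([-.082,.9966]);n=np.array([.9966,.082])
go([*(C+A*(-.069)+n*(-.0005)),.105],-85.3)"
```

```text
clock: 9.98
tool_pos: [0.558, -0.1234, 0.1285]
orientation: [179.7, 0.0, -85.2]
force: [-0.3, 0.3, 0.5]
opening: 0.0351
gripper_force: 0.0
rows: dx 0.0000 dy -0.0015 dz 0.0235 turn 0.13 | joints [  7.1  17.4 -21.6  -0.  -51.4  -2.3] tcp [ 0.558  -0.1234  0.1285] [179.7   0.  -85.2] t 9.975
```

```bash

python3 drive.py '[[0,-0.001,0.015,0,0.035],[0,-0.001,0.0235,0,0.035],[0,-0.001,0.0235,0,0.035],[0,-0.001,0.0235,0,0],[0,-0.001,0.0235,0,0],[0,-0.001,0.0235,0,0],[0,-0.001,0.0235,0,0],[0,-0.001,0.0235,0,0]]'
python3 drive.py '[[0,0,-0.03,0,0],[0,0,-0.08,0,0],[0,0,-0.13,0,0],[0,0,-0.15,0,0],[0,0,-0.15,0,0]]'
python3 -c "
from h import *
shot('w7')
a,z,m=barfit('w7',0)
k=abs(z-np.polyval(np.polyfit(a,z,1),a))<.006;p=np.polyfit(a[k],z[k],1);print(p,np.degrees(np.arctan(p[0])),a.min(),a.max(),len(a))
C=np.array([.5543,-.0545]);A=np.array([-.082,.9966]);n=np.array([.9966,.082])
go([*(C+A*.0363+n*(-.001)),.2],-85.3)"
```

```text
clock: 10.98
tool_pos: [0.5608, -0.1232, 0.1077]
orientation: [-180.0, -0.0, -85.1]
force: [-1.0, -1.1, 2.4]
opening: 0.0138
gripper_force: 30.0
clock: 11.6
tool_pos: [0.5612, -0.1231, 0.2589]
orientation: [-179.8, 0.0, -85.2]
force: [0.2, 0.6, -2.9]
opening: 0.0139
gripper_force: 30.0
[-0.85383381 -0.01682273] -40.49182004175605 0.012002545933771957 0.0938590283030845 4400
rows: dx -0.1051 dy 0.0012 dz 0.0571 turn 0.12 | joints [  7.1  10.8 -11.9  -0.  -67.2  -2.3] tcp [ 0.5604 -0.123   0.2571] [-180.     0.   -85.2] t 11.65
```

View pics/w7.png

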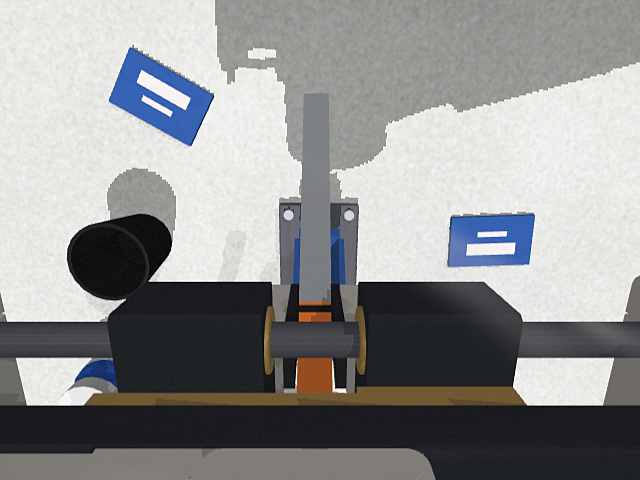

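The wrist view shows the bar gripped at about 40.5 degrees: tip at (316,93), joint at (315,303) just behind the fingers. Next I carry it up the slope and lay it in.

```bash

python3 drive.py '[[0,0,-0.03,0,0],[-0.04,0.001,-0.03,0,0],[-0.08,0.001,-0.03,0,0],[-0.118,0.001,-0.03,0,0],[-0.118,0.001,0,0,0],[-0.118,0.001,0.03,0,0],[-0.118,0.001,0.05,0,0],[-0.118,0.001,0.05,0,0]]'
python3 -c "
from h import *
C=np.array([.5543,-.0545]);A=np.array([-.082,.9966]);n=np.array([.9966,.082])
go([*(C+A*.0493+n*(-.001)),.1913],-85.3);shot('w8')
a,z,m=barfit('w8',0);k=(z>-.014-.9*a-.03);a=a[k];z=z[k];k=abs(z+.0168+.854*a)<.008;p=np.polyfit(a[k],z[k],1);print(p,a[k].max(),k.sum())
s=wristcam(load('w8.npz'));P=cloud(s);u=(P[...,:2]-C)@A;w=(P[...,:2]-C)@n;Z=P[...,2];H=hsv(s)
b=(H[...,0]>100)&(H[...,0]<130)&(H[...,1]>100)&(Z>.06)&(Z<.16)&(abs(u+.02)<.04)&(abs(w)<.05);print('trough w',np.percentile(w[b],[1,99]).mean())
g=(Z>.09)&(abs(u+.01)<.03)&(abs(w)<.02)&~((H[...,0]>95)&(H[...,0]<130)&(H[...,1]>90));print('bar w',np.percentile(w[g],[2,50,98]))
"
```

```text
clock: 12.65
tool_pos: [0.5478, -0.0061, 0.2042]
orientation: [179.6, -0.1, -85.2]
force: [0.5, -0.3, -0.3]
opening: 0.0138
gripper_force: 30.0
rows: dx -0.0005 dy -0.0015 dz 0.0129 turn 0.12 | joints [ 19.8  10.9 -19.1  -0.  -60.3 -15. ] tcp [ 0.5478 -0.0061  0.2042] [ 1.796e+02 -1.000e-01 -8.520e+01] t 12.65
[-0.85213713 -0.01674644] 0.09400164946736443 4290
trough w -0.002269440219295619
bar w [-0.01921431 -0.00207636  0.01919628]
```

```bash

python3 drive.py '[[0,0,0.006,0,0],[0,0,0.01,0,0],[0,0,0.013,0,0],[0,0,0.014,0,0],[0,0,0.014,0,0]]'
python3 drive.py '[[0,0,0,0,0.018],[0,0,0,0,0.03],[0,0,0,0,0.03],[0,0,0,0,0.03]]'
python3 -c "
from h import *
shot('w9');shot('s9','scene');shot('t9','top')
for n in('w9','s9','t9'): restbar(n)"
```

```text
clock: 13.32
tool_pos: [0.5497, -0.0057, 0.1935]
orientation: [-180.0, -0.0, -85.2]
force: [-0.4, -0.2, -1.1]
opening: 0.0136
gripper_force: 30.0
clock: 13.82
tool_pos: [0.5497, -0.0057, 0.1935]
orientation: [-180.0, 0.0, -85.2]
force: [-0.0, -0.7, -1.1]
opening: 0.0296
gripper_force: 0.0
w9 164 angle 8.577210563341914 z at u=.05: 0.18384456245487354 w -0.0017974485113011487 u range [0.02598693 0.07649552] Z [0.1595451  0.26385532]
s9 37 angle 36.57351740005171 z at u=.05: 0.17306921790263752 w -0.0007691770512019098 u range [0.03337808 0.0489194 ] Z [0.16044763 0.17412647]
t9 36 angle 43.471883655137 z at u=.05: 0.16821974531562597 w -0.002715890907375176 u range [0.0814607  0.10026238] Z [0.19593392 0.21673215]
```

```bash

python3 drive.py '[[0,0,-0.02,0,0.03],[0,0,-0.04,0,0.03],[0,0,-0.07,0,0.03],[0,0,-0.11,0,0.03],[0,0,-0.13,0,0.03],[0.03,0,-0.13,0,0.03]]'
python3 -c "
from h import *
shot('w10');shot('s10','scene');shot('t10','top')
for n in('w10','s10','t10'): restbar(n)
cv2.imwrite('pics/c10.png',cv2.resize(np.hstack([load('s10.npz')['frame'][180:340,220:380],load('t10.npz')['frame'][180:340,270:430]]),(800,400))[:,:,::-1])"
```

```text
clock: 14.72
tool_pos: [0.5531, -0.0348, 0.3257]
orientation: [-179.8, 0.0, -85.0]
force: [-0.2, -0.8, -0.9]
opening: 0.0301
gripper_force: 0.0
w10 970 angle 39.41492904477341 z at u=.05: 0.17246513657609594 w -0.001667916026802417 u range [0.03425032 0.08144928] Z [0.15940367 0.19852961]
s10 144 angle 38.16063445698867 z at u=.05: 0.17128017220071223 w 0.003124819171402957 u range [0.03513137 0.09929561] Z [0.15524081 0.21238196]
t10 103 angle 40.19318114737467 z at u=.05: 0.1718552936955312 w -0.002289471437604324 u range [0.05062973 0.09911546] Z [0.16381177 0.21518152]
```

View pics/c10.png

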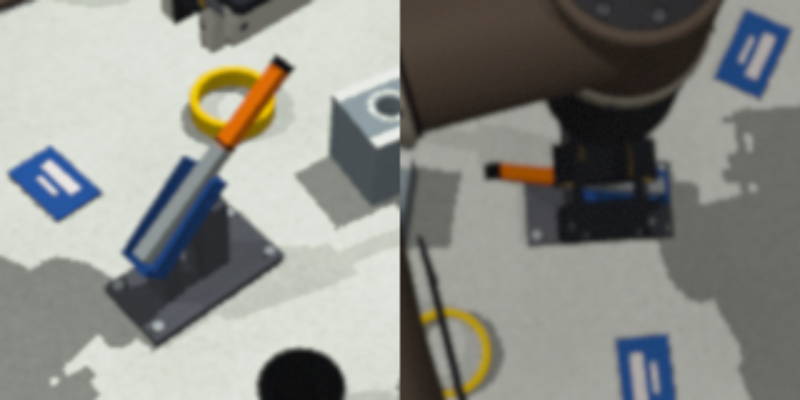

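The crop shows the bar in the trough, handle up, but at about 40 degrees: its tip is caught on the stop, about 7 mm above the floor. I'll press it down gently with one open fingertip.

```bash
python3 -c "
from h import *
C=np.array([.5543,-.0545]);A=np.array([-.082,.9966]);n=np.array([.9966,.082])
go([*(C+A*(-.036)+n*(-.0305)),.15],-85.3)"
```

```text
rows: dx 0.0543 dy 0.0299 dz 0.1735 turn 0.06 | joints [ 16.5   6.8  -8.2  -0.  -75.  -11.8] tcp [ 0.5521 -0.0363  0.3235] [-180.     0.   -85.2] t 14.875
```

```bash

python3 drive.py '[[0.054,0.03,0,0,0.04],[0.054,0.03,0.05,0,0.04],[0.054,0.03,0.1,0,0.04],[0.054,0.03,0.15,0,0.04],[0.054,0.03,0.172,0,0.04],[0.054,0.03,0.172,0,0.04]]'
python3 -c "
from h import *
C=np.array([.5543,-.0545]);A=np.array([-.082,.9966]);n=np.array([.9966,.082])
go([*(C+A*(-.036)+n*(-.0305)),.132],-85.3);shot('w11')"
```

```text
clock: 15.62
tool_pos: [0.5257, -0.0917, 0.1497]
orientation: [179.8, -0.0, -85.2]
force: [-0.7, -0.1, 0.0]
opening: 0.04
gripper_force: 0.0
rows: dx 0.0013 dy -0.0010 dz 0.0177 turn 0.14 | joints [ 11.2  12.7 -24.9  -0.  -52.6  -6.3] tcp [ 0.5257 -0.0917  0.1497] [179.8  -0.  -85.2] t 15.625
```

View pics/w11.png

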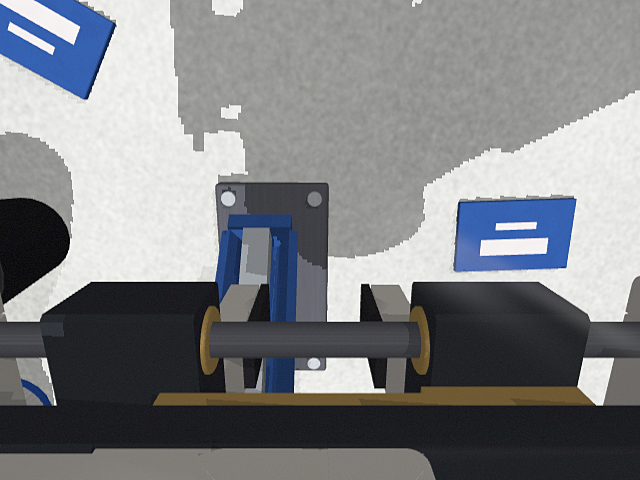

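The wrist view shows the left finger (columns 222–270) directly over the bar's steel (columns 243–270) inside the trough, with the stop at (260,222). Pressing down slowly.

```bash

python3 drive.py '[[0,-0.001,0.008,0,0.04],[0,-0.001,0.011,0,0.04],[0,-0.001,0.013,0,0.04]]'
python3 drive.py '[[0,0,0.001,0,0.04],[0,0,0.002,0,0.04],[0,0,0.003,0,0.04],[0,0,0.003,0,0.04]]'
python3 drive.py '[[0,0,0.001,0,0.04],[0,0,0.002,0,0.04],[0,0,0.003,0,0.04],[0,0,0.003,0,0.04]]'
python3 -c "
from h import *
shot('s12','scene');restbar('s12')"
```

```text
clock: 16.05
tool_pos: [0.5281, -0.0918, 0.1388]
orientation: [-180.0, 0.0, -85.2]
force: [-0.9, -0.3, -0.6]
opening: 0.0404
gripper_force: 0.0
clock: 16.55
tool_pos: [0.5279, -0.0919, 0.1354]
orientation: [180.0, -0.0, -85.2]
force: [-0.2, -0.6, -0.1]
opening: 0.0401
gripper_force: 0.0
clock: 17.05
tool_pos: [0.5283, -0.0919, 0.1329]
orientation: [-180.0, -0.0, -85.1]
force: [-1.2, -0.1, 4.8]
opening: 0.04
gripper_force: 2.0
s12 114 angle 37.786959853119996 z at u=.05: 0.17176069502494054 w 0.0030848483826811115 u range [0.03562206 0.09912972] Z [0.15647501 0.21360107]
```

Contact at 4.8 N. I'll press a little more.

```bash

python3 drive.py '[[0,0,0.001,0,0.04],[0,0,0.002,0,0.04]]'
python3 drive.py '[[0,0,0.001,0,0.04],[0,0,0.002,0,0.04]]'
python3 -c "
from h import *
shot('s13','scene');restbar('s13');shot('t13','top');restbar('t13')"
```

```text
clock: 17.35
tool_pos: [0.5287, -0.0919, 0.1312]
orientation: [-179.9, -0.0, -85.1]
force: [-0.2, -0.4, 6.8]
opening: 0.0402
gripper_force: 2.9
clock: 17.6
tool_pos: [0.5287, -0.0918, 0.1291]
orientation: [-179.9, -0.0, -85.1]
force: [0.0, -0.1, 5.0]
opening: 0.0399
gripper_force: 2.2
s13 111 angle 40.44495310985462 z at u=.05: 0.1759325906646208 w 0.0024668584309145 u range [0.03393469 0.095745  ] Z [0.15804303 0.21727022]
  return _methods._mean(a, axis=axis, dtype=dtype,
  ret = ret.dtype.type(ret / rcount)
Traceback (most recent call last):
  File "h.py", line 40, in restbar
    p=np.polyfit(u[k],Z[k],1);r=Z[k]-np.polyval(p,u[k]);q=abs(r)<.005;p=np.polyfit(u[k][q],Z[k][q],1)
TypeError: expected non-empty vector for x
```

```bash

python3 drive.py '[[0,0,0.001,0,0.04],[0,0,0.002,0,0.04]]'
python3 drive.py '[[0,0,0.001,0,0.04],[0,0,0.002,0,0.04]]'
python3 -c "
from h import *
shot('s14','scene');restbar('s14')"
```

```text
clock: 17.95
tool_pos: [0.5288, -0.0919, 0.1272]
orientation: [-179.9, -0.0, -85.1]
force: [0.8, -1.6, 8.3]
opening: 0.0403
gripper_force: 3.0
clock: 18.2
tool_pos: [0.5293, -0.0922, 0.1259]
orientation: [-179.8, -0.1, -85.1]
force: [-2.3, -2.8, 14.7]
opening: 0.0397
gripper_force: 6.0
s14 129 angle 42.348805624566275 z at u=.05: 0.1776014859115899 w 0.0025365022903151313 u range [0.03300636 0.09251216] Z [0.15842236 0.21976324]
```

```bash

python3 drive.py '[[0,0,-0.03,0,0.04],[0,0,-0.08,0,0.04],[0,0,-0.13,0,0.04],[0,0,-0.18,0,0.04],[0,0,-0.18,0,0.04]]'
python3 -c "
from h import *
shot('w15');shot('s15','scene');restbar('w15') ;restbar('s15')
C=np.array([.5543,-.0545]);A=np.array([-.082,.9966]);n=np.array([.9966,.082])
s=wristcam(load('w15.npz'));P=cloud(s);u=(P[...,:2]-C)@A;w=(P[...,:2]-C)@n;Z=P[...,2];H=hsv(s);b=(H[...,0]>95)&(H[...,0]<135)&(H[...,1]>90)
for u0 in np.arange(-.07,.1,.01):
  k=(abs(u-u0)<.005)&(abs(w+.002)<.006)&(Z>.06)&(Z<.25)&~b
  if k.sum()>4: print(round(u0,3),k.sum(),'w',np.round(np.median(w[k]),4),'z-u',np.round(np.median((Z-u)[k]),4))
go([*(C+A*.08),.25],-85.3)
"
```

```text
clock: 18.88
tool_pos: [0.5296, -0.0918, 0.3085]
orientation: [-179.6, -0.0, -85.1]
force: [0.9, -0.7, -0.3]
opening: 0.04
gripper_force: 0.0
w15 489 angle 44.91273598186484 z at u=.05: 0.17892309937629744 w -0.002837718189979431 u range [0.0318466  0.07345713] Z [0.16027853 0.20294697]
s15 119 angle 41.930825827618364 z at u=.05: 0.17753312289469703 w 0.0027926036064314843 u range [0.03368075 0.09265265] Z [0.15826329 0.21883123]
-0.05 121 w -0.0017 z-u 0.1287
-0.04 166 w -0.0021 z-u 0.1286
-0.03 180 w -0.002 z-u 0.1288
-0.02 193 w -0.0022 z-u 0.1289
-0.01 200 w -0.0021 z-u 0.1287
0.0 210 w -0.0021 z-u 0.1288
0.01 213 w -0.0018 z-u 0.1289
0.02 238 w -0.002 z-u 0.1287
0.03 223 w -0.0021 z-u 0.1289
0.04 22 w -0.0021 z-u 0.1285
0.06 290 w -0.0019 z-u 0.1288
0.07 295 w -0.002 z-u 0.1289
rows: dx -0.1147 dy -0.0298 dz 0.0543 turn 0.13 | joints [ 11.1   5.5 -12.1  -0.  -72.4  -6.3] tcp [ 0.5277 -0.0916  0.3043] [-180.     0.   -85.2] t 18.975
```

The bar now lies home: 45 degrees, level with the trough floor, joint where it should be, and the hand is clear of it. Now I take it again near the handle end.

```bash

python3 drive.py '[[-0.04,-0.01,0,0,0.04],[-0.08,-0.02,0,0,0.04],[-0.12,-0.0285,0,0,0.04],[-0.12,-0.0285,0.04,0,0.04],[-0.12,-0.0285,0.07,0,0.04],[-0.12,-0.0285,0.07,0,0.04]]'
python3 -c "
from h import *
C=np.array([.5543,-.0545]);A=np.array([-.082,.9966]);n=np.array([.9966,.082])
go([*(C+A*.0854+n*(-.0015)),.2164],-85.3)"
```

```text
clock: 19.73
tool_pos: [0.5441, 0.0297, 0.2309]
orientation: [179.6, -0.1, -85.2]
force: [-0.4, 0.0, 0.2]
opening: 0.04
gripper_force: 0.0
rows: dx -0.0006 dy -0.0018 dz 0.0145 turn 0.14 | joints [ 23.7   9.4 -17.3  -0.1 -63.7 -18.8] tcp [0.5441 0.0297 0.2309] [ 1.796e+02 -1.000e-01 -8.520e+01] t 19.725
```

```bash

python3 drive.py '[[-0.0006,-0.001,0.014,0,0.04],[-0.0006,-0.001,0.014,0,0.04],[-0.0006,-0.001,0.014,0,0],[-0.0006,-0.001,0.014,0,0],[-0.0006,-0.001,0.014,0,0],[-0.0006,-0.001,0.014,0,0],[-0.0006,-0.001,0.014,0,0]]'
python3 -c "
from h import *
import numpy as np
V=np.array([-.044,.065]);R=.190
h=lambda t:V+np.array([(R-.007)*np.cos(t),(R+.007)*np.sin(t)])-.0025*np.array([np.cos(t),np.sin(t)])
h0=h(np.pi/4)+.0025*np.array([.707,.707])
for d in range(48,97,3):
  q=h(np.radians(d))-h0;print(d,'dx %.4f dz %.4f'%(-q[0],-q[1]))
"
```

```text
clock: 20.6
tool_pos: [0.5473, 0.0309, 0.2208]
orientation: [-180.0, 0.0, -85.2]
force: [-0.5, 0.8, 1.4]
opening: 0.0139
gripper_force: 30.0
48 dx 0.0086 dz -0.0052
51 dx 0.0158 dz -0.0119
54 dx 0.0233 dz -0.0181
57 dx 0.0311 dz -0.0238
60 dx 0.0392 dz -0.0291
63 dx 0.0475 dz -0.0340
66 dx 0.0560 dz -0.0384
69 dx 0.0647 dz -0.0423
72 dx 0.0736 dz -0.0457
75 dx 0.0827 dz -0.0486
78 dx 0.0919 dz -0.0509
81 dx 0.1012 dz -0.0528
84 dx 0.1105 dz -0.0541
87 dx 0.1200 dz -0.0549
90 dx 0.1294 dz -0.0552
93 dx 0.1388 dz -0.0549
96 dx 0.1483 dz -0.0541
```

```bash

python3 drive.py '[[0.0086,0,-0.0052,0,0],[0.0158,0,-0.0119,0,0],[0.0233,0,-0.0181,0,0],[0.0311,0,-0.0238,0,0],[0.0392,0,-0.0291,0,0]]'
python3 -c "
from h import *
shot('s16','scene');restbar('s16');shot('w16')
a,z,m=barfit('w16',0);k=a<.1;print([ (round(q,3),np.round(np.median(z[abs(a-q)<.003]),4)) for q in np.arange(.015,.1,.01) if (abs(a-q)<.003).any()])"
```

```text
clock: 21.22
tool_pos: [0.5508, -0.0076, 0.2502]
orientation: [-179.9, 0.1, -85.1]
force: [-1.0, 5.0, 2.9]
opening: 0.0138
gripper_force: 30.0
s16 75 angle 57.64079265910748 z at u=.05: 0.24476061967787482 w 0.004161378127277646 u range [0.00871355 0.04153821] Z [0.17737572 0.24609224]
[(np.float64(0.015), np.float64(-0.0324)), (np.float64(0.025), np.float64(-0.0492)), (np.float64(0.035), np.float64(-0.0659)), (np.float64(0.045), np.float64(-0.0827)), (np.float64(0.055), np.float64(-0.0999)), (np.float64(0.065), np.float64(-0.1169)), (np.float64(0.075), np.float64(-0.1336)), (np.float64(0.085), np.float64(-0.1507)), (np.float64(0.095), np.float64(-0.1673))]
```

```bash

python3 drive.py '[[0.0083,0,-0.0049,0,0],[0.0168,0,-0.0093,0,0],[0.0255,0,-0.0132,0,0],[0.0344,0,-0.0166,0,0],[0.0435,0,-0.0195,0,0],[0.0527,0,-0.0218,0,0],[0.062,0,-0.0237,0,0],[0.0713,0,-0.025,0,0]]'
python3 drive.py '[[0.0095,0,-0.0008,0,0],[0.0189,0,-0.0011,0,0],[0.0189,0,-0.0011,0,0]]'
python3 -c "
from h import *
shot('s17','scene');restbar('s17');shot('w17')
a,z,m=barfit('w17',0);print([ (round(q,3),np.round(np.percentile(a[abs(z-q)<.004],[5,50,95]),4)) for q in np.arange(-.17,-.02,.015) if (abs(z-q)<.004).any()])"
```

```text
clock: 22.32
tool_pos: [0.557, -0.08, 0.2757]
orientation: [-179.9, -0.0, -85.1]
force: [-0.9, 3.9, 8.4]
opening: 0.0136
gripper_force: 30.0
clock: 22.7
tool_pos: [0.5584, -0.0994, 0.2767]
orientation: [-179.9, -0.1, -85.2]
force: [-0.4, 3.0, 6.8]
opening: 0.0135
gripper_force: 30.0
s17 25 angle -7.955498579615473 z at u=.05: 0.20146972589978035 w 0.006440807751453978 u range [-0.04830507 -0.03535744] Z [0.19361961 0.23425936]
[]
```

```bash

python3 drive.py '[[0,0,-0.02,0,0],[0,0,-0.06,0,0],[0,0,-0.1,0,0],[0,0,-0.1,0,0],[0,0,-0.1,0,0]]'
cat >> h.py <<'E'
def upright(name):
    """bar's front face in tool frame: a (along tool x) and b (tool y) vs z"""
    s=wristcam(load(name+".npz"));P=cloud(s);y=np.radians(float(s["rpy"][2]))
    x=np.array([np.cos(y),np.sin(y)]);n=np.array([np.sin(y),-np.cos(y)]);d=P[...,:2]-s["pos"][:2]
    a=d@x;b=d@n;z=P[...,2]-s["pos"][2];m=(abs(b)<.03)&(abs(a)<.045)&(z<-.03)&(z>-.23)&(P[...,2]>.1)
    for q in np.arange(-.22,-.03,.02):
        k=m&(abs(z-q)<.006)
        if k.sum()>5: print(round(q,3),k.sum(),"a",np.round(np.median(a[k]),4),"b",np.round(np.percentile(b[k],[3,50,97]),4))
    k=m&(abs(b)<.012);p=np.polyfit(z[k],a[k],1);q=np.polyfit(z[k],b[k],1)
    print("tilt a %.2f b %.2f deg; lowest z %.4f"%(np.degrees(np.arctan(p[0])),np.degrees(np.arctan(q[0])),np.percentile(z[k],1)),"a@-.15 %.4f"%np.polyval(p,-.15))
E
python3 -c "
from h import *
shot('w18');upright('w18');shot('s18','scene');print(load('w18.npz')['pos'])
cv2.imwrite('pics/c18.png',cv2.resize(np.hstack([load('w18.npz')['frame'],load('s18.npz')['frame']])[100:],(800,240))[:,:,::-1])"
```

```text
clock: 23.42
tool_pos: [0.5573, -0.0986, 0.3742]
orientation: [179.8, -0.0, -85.2]
force: [0.8, 0.1, -1.7]
opening: 0.0138
gripper_force: 30.0
-0.2 43 a 0.0083 b [-0.0054  0.0007  0.0076]
-0.18 63 a 0.0074 b [-0.0051  0.0015  0.0081]
-0.16 75 a 0.0064 b [-0.0055  0.0014  0.0076]
-0.14 86 a 0.0053 b [-0.0053  0.0013  0.0078]
-0.12 109 a 0.0043 b [-0.0055  0.0013  0.0078]
-0.1 142 a 0.0033 b [-0.0057  0.0012  0.0074]
-0.08 186 a 0.0024 b [-0.0058  0.0011  0.0076]
-0.06 231 a 0.0012 b [-0.0058  0.001   0.0073]
-0.04 320 a 0.0001 b [-0.0058  0.0005  0.0073]
tilt a -2.96 b -0.23 deg; lowest z -0.1984 a@-.15 0.0059
[ 0.55727097 -0.09857632  0.3742145 ]
```

View pics/c18.png

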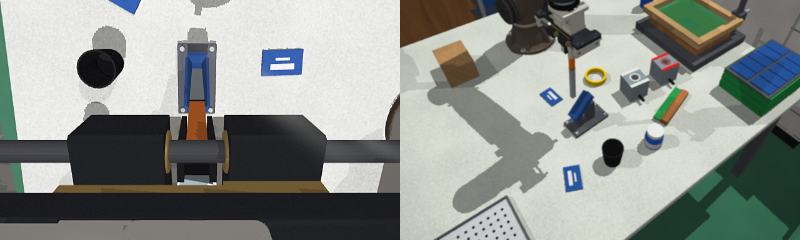

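Left, the bar is held nearly upright. Right, the scene shows the bar above the rest with its tip near (573,90) in the crop. The measured tilt is 3 degrees. That was my last picture view, so from here I rely on numbers. I'll carry the bar to beside the red box with the wrist camera facing it.

```bash

python3 drive.py '[[-0.054,0.006,0.0,-10.6,0],[-0.109,0.012,0,-21.2,0],[-0.163,0.018,0,-31.8,0],[-0.218,0.025,0,-42.4,0],[-0.272,0.031,0,-53,0],[-0.327,0.038,0,-63.6,0],[-0.381,0.044,0,-74.2,0],[-0.436,0.051,0,-84.8,0]]'
python3 drive.py '[[0,0,0,0,0],[0,0,0,0,0],[0,0,0,0,0]]'
python3 -c "
from h import *
shot('w19');upright('w19')
s=wristcam(load('w19.npz'));P=cloud(s);Z=P[...,2];H=hsv(s)
print(s['pos'],s['rpy'])
k=(abs(P[...,0]-.552)<.07)&(abs(P[...,1]-.33)<.07)&(Z>.078)&(Z<.092);k=k.astype(np.uint8);print('top px',k.sum(),np.median(Z[k>0]))
w=P[k>0][:,:2].astype(np.float32);print('box',cv2.minAreaRect(w))
c=cv2.findContours(k,cv2.RETR_CCOMP,cv2.CHAIN_APPROX_NONE);
for cc,h in zip(c[0],c[1][0]):
  if cv2.contourArea(cc)>150: 
    q=ray(s,cc[:,0],.085)[:,:2].astype(np.float32);print('hole' if h[3]>=0 else 'outer',cv2.contourArea(cc),cv2.minEnclosingCircle(q),q.mean(0))
r=((H[...,0]<8)|(H[...,0]>172))&(H[...,1]>130)&(k>0);print('red',r.sum(),P[r].mean(0) if r.any() else 0)
"
```

```text
clock: 24.52
tool_pos: [0.4696, 0.3333, 0.3745]
orientation: [179.9, 0.1, -0.0]
force: [1.4, -0.9, -1.0]
opening: 0.014
gripper_force: 30.0
clock: 24.9
tool_pos: [0.4707, 0.3309, 0.3754]
orientation: [180.0, 0.0, -0.5]
force: [-0.4, -0.1, -1.5]
opening: 0.0137
gripper_force: 30.0
-0.2 34 a 0.0101 b [-0.0066 -0.0001  0.0064]
-0.18 59 a 0.009 b [-0.0065 -0.0005  0.0061]
-0.16 74 a 0.0078 b [-0.0067 -0.0005  0.0064]
-0.14 98 a 0.0065 b [-0.0069 -0.0001  0.0062]
-0.12 113 a 0.0053 b [-0.0065 -0.0004  0.0063]
-0.1 144 a 0.004 b [-0.0066  0.0002  0.0064]
-0.08 191 a 0.0028 b [-0.0073  0.0002  0.0071]
-0.06 236 a 0.0015 b [-0.0067  0.0002  0.0064]
-0.04 320 a 0.0002 b [-0.0067 -0.0003  0.0065]
tilt a -3.62 b 0.02 deg; lowest z -0.1966 a@-.15 0.0072
[0.47065617 0.33094204 0.3754468 ] [ 1.79964771e+02  1.10377581e-02 -4.58719726e-01]
top px 5565 0.08590010305267098
box ((0.5506317019462585, 0.33118054270744324), (0.08008794486522675, 0.08030261099338531), 83.55634307861328)
outer 5947.0 ((0.5504768490791321, 0.33154135942459106), 0.05618146434426308) [0.55157524 0.33144787]
hole 554.5 ((0.5503792762756348, 0.3311934769153595), 0.014224914833903313) [0.5504768  0.33119038]
red 2110 [0.55325136 0.33087137 0.08631445]
```

```bash

python3 drive.py '[[0.04,-0.001,0,0.4,0],[0.078,-0.001,0,0.4,0],[0.078,-0.001,0.03,0.4,0],[0.078,-0.001,0.06,0.4,0],[0.078,-0.001,0.07,0.4,0],[0.078,-0.001,0.07,0.4,0],[0.078,-0.001,0.07,0.4,0]]'
python3 -c "
from h import *
go([.549,.3312,.28],0)
from plant import ctrl
p=[ctrl.get_obs()['tool_pos']]
shot('w20');upright('w20');shot('t20','top')
s=wristcam(load('w20.npz'));P=cloud(s);Z=P[...,2];k=(abs(P[...,0]-.552)<.07)&(abs(P[...,1]-.33)<.07)&(Z>.078)&(Z<.092)
print('box',cv2.minAreaRect(P[k][:,:2].astype(np.float32)))
"
```

```text
clock: 25.82
tool_pos: [0.549, 0.3327, 0.3074]
orientation: [-179.9, -0.1, -0.8]
force: [0.3, 0.5, -0.2]
opening: 0.0136
gripper_force: 30.0
rows: dx 0.0001 dy 0.0015 dz 0.0274 turn -0.76 | joints [ 48.6  15.7   1.1   0.  -75.2  40.6] tcp [0.549  0.3327 0.3074] [-1.799e+02 -1.000e-01 -8.000e-01] t 25.825
-0.2 32 a 0.0107 b [-0.007  -0.0001  0.006 ]
-0.18 66 a 0.0095 b [-0.0068 -0.0009  0.0057]
-0.16 77 a 0.0082 b [-0.007  -0.      0.0062]
-0.14 95 a 0.0069 b [-0.0072 -0.      0.006 ]
-0.12 111 a 0.0055 b [-0.0068 -0.      0.006 ]
-0.1 147 a 0.0043 b [-0.0068 -0.0006  0.0061]
-0.08 193 a 0.0031 b [-0.0072  0.      0.0069]
-0.06 234 a 0.0016 b [-0.0067 -0.0002  0.006 ]
-0.04 317 a 0.0003 b [-0.0067  0.0001  0.0064]
tilt a -3.77 b 0.13 deg; lowest z -0.1958 a@-.15 0.0076
box ((0.5505672693252563, 0.33105313777923584), (0.08013761788606644, 0.08036953210830688), 83.5279541015625)
```

```bash

python3 drive.py '[[0,0.0015,0.004,0,0],[0,0.0015,0.012,0,0],[0,0.0015,0.02,0,0],[0,0.0015,0.028,0,0],[0,0.0015,0.036,0,0],[0,0.0015,0.036,0,0]]'
python3 -c "
from h import *
go([.549,.3312,.26],0)"
```

```text
clock: 26.68
tool_pos: [0.5481, 0.3308, 0.2686]
orientation: [179.9, 0.1, -0.8]
force: [0.0, 0.4, -1.5]
opening: 0.0136
gripper_force: 30.0
rows: dx 0.0009 dy -0.0004 dz 0.0086 turn -0.76 | joints [ 48.5  16.8  -2.5  -0.  -70.8  40.7] tcp [0.5481 0.3308 0.2686] [ 1.799e+02  1.000e-01 -8.000e-01] t 26.675
```

```bash

python3 drive.py '[[0.0005,0,0.005,0,0],[0.0005,0,0.01,0,0],[0.0005,0,0.015,0,0],[0.0005,0,0.019,0,0],[0.0005,0,0.019,0,0]]'
python3 drive.py '[[0,0,0.002,0,0],[0,0,0.004,0,0],[0,0,0.006,0,0],[0,0,0.006,0,0]]'
python3 drive.py '[[0,0,0.0015,0,0],[0,0,0.003,0,0],[0,0,0.003,0,0]]'
```

```text
clock: 27.3
tool_pos: [0.5488, 0.3309, 0.2502]
orientation: [180.0, 0.0, -0.8]
force: [0.3, -0.7, 0.2]
opening: 0.0135
gripper_force: 30.0
clock: 27.8
tool_pos: [0.5488, 0.331, 0.2444]
orientation: [180.0, 0.0, -0.8]
force: [0.8, 0.5, -1.5]
opening: 0.0137
gripper_force: 30.0
clock: 28.18
tool_pos: [0.5494, 0.3312, 0.243]
orientation: [-180.0, -0.1, -0.7]
force: [-1.4, 0.1, 5.4]
opening: 0.0136
gripper_force: 30.0
```

```bash

python3 drive.py '[[0,0,0.001,0,0],[0,0,0.002,0,0],[0,0,0.003,0,0],[0,0,0.003,0,0]]'
python3 drive.py '[[0,0,0.001,0,0],[0,0,0.002,0,0],[0,0,0.003,0,0],[0,0,0.003,0,0]]'
python3 drive.py '[[0,0,0.001,0,0],[0,0,0.002,0,0],[0,0,0.002,0,0]]'
```

```text
clock: 28.68
tool_pos: [0.5495, 0.3313, 0.2404]
orientation: [-179.9, -0.1, -0.7]
force: [-1.8, -0.6, 6.9]
opening: 0.0135
gripper_force: 30.0
clock: 29.18
tool_pos: [0.5495, 0.3313, 0.2374]
orientation: [-179.9, -0.1, -0.7]
force: [-0.9, -0.2, 6.7]
opening: 0.0136
gripper_force: 30.0
clock: 29.55
tool_pos: [0.5495, 0.3313, 0.2354]
orientation: [-179.9, -0.1, -0.7]
force: [-1.0, 0.1, 6.5]
opening: 0.0138
gripper_force: 30.0
```

```bash

python3 drive.py '[[0,0,0.0005,0,0],[0,0,0.001,0,0],[0,0,0.001,0,0]]'
python3 drive.py '[[0,0,0.0005,0,0],[0,0,0.001,0,0],[0,0,0.001,0,0]]'
```

```text
clock: 29.92
tool_pos: [0.5495, 0.3313, 0.2344]
orientation: [-179.9, -0.1, -0.7]
force: [-1.9, -1.2, 6.7]
opening: 0.0136
gripper_force: 30.0
clock: 30.3
tool_pos: [0.5497, 0.3313, 0.2338]
orientation: [-179.9, -0.2, -0.7]
force: [-1.6, -0.7, 8.6]
opening: 0.0139
gripper_force: 30.0
```

```bash

python3 drive.py '[[0,0,0.0005,0,0],[0,0,0.001,0,0],[0,0,0.001,0,0]]'
```

```text
clock: 30.68
tool_pos: [0.55, 0.3314, 0.2337]
orientation: [-179.9, -0.2, -0.7]
force: [-2.5, -0.9, 12.8]
opening: 0.0136
gripper_force: 30.0
```

```bash

python3 drive.py '[[0,0,0.0005,0,0],[0,0,0.001,0,0],[0,0,0.001,0,0]]'
python3 drive.py '[[0,0,-0.02,0,0],[0,0,-0.05,0,0],[0,0,-0.09,0,0],[0,0,-0.14,0,0],[0,0,-0.145,0,0],[0,0,-0.145,0,0]]'
python3 -c "
from h import *
shot('w21');upright('w21');C=np.array([.5543,-.0545]);A=np.array([-.082,.9966]);n=np.array([.9966,.082])
go([*(C+A*(-.044)+n*(-.0015)),.374],-85.2)
s=wristcam(load('w19.npz'))
for f in('w19',):
  s=wristcam(load(f+'.npz'));P=cloud(s);k=np.hypot(P[...,0]-.5505,P[...,1]-.3312)<.009;print(f,np.percentile(P[k][:,2],[5,50,95]))
"
```

```text
clock: 31.05
tool_pos: [0.5505, 0.3316, 0.2336]
orientation: [-179.9, -0.3, -0.7]
force: [-1.3, -0.9, 16.1]
opening: 0.0137
gripper_force: 30.0
clock: 31.8
tool_pos: [0.5487, 0.3311, 0.3745]
orientation: [-180.0, 0.0, -0.8]
force: [-0.2, 0.5, -2.1]
opening: 0.0138
gripper_force: 30.0
-0.2 33 a 0.0093 b [-0.0068  0.0001  0.0062]
-0.18 65 a 0.0083 b [-0.0065  0.0001  0.0066]
-0.16 74 a 0.0071 b [-0.0069 -0.0007  0.0063]
-0.14 97 a 0.0059 b [-0.0066  0.0001  0.0066]
-0.12 114 a 0.0047 b [-0.0066 -0.0002  0.0062]
-0.1 150 a 0.0036 b [-0.0068 -0.0002  0.0063]
-0.08 195 a 0.0026 b [-0.0074  0.0001  0.007 ]
-0.06 233 a 0.0012 b [-0.0067  0.0001  0.0063]
-0.04 318 a 0.0 b [-0.0066  0.0001  0.0065]
tilt a -3.36 b 0.02 deg; lowest z -0.1966 a@-.15 0.0065
rows: dx 0.0137 dy 0.4292 dz -0.0005 turn 84.44 | joints [ 48.5  14.6   7.8  -0.  -83.3  40.7] tcp [0.5485 0.3309 0.3735] [ 1.8e+02  1.0e-01 -8.0e-01] t 31.85
w19 [0.03953576 0.50908696 0.50908696]
```

```bash

python3 drive.py '[[-0.04,0,0,0,0],[-0.078,0,0,0,0],[-0.078,0,0,0,0]]'
python3 -c "
from h import *
shot('w22');C=np.array([.5543,-.0545]);A=np.array([-.082,.9966]);n=np.array([.9966,.082])
go([*(C+A*(-.044)+n*(-.0015)),.374],-85.2)
for f in('w19','w22'):
  s=wristcam(load(f+'.npz'));P=cloud(s);k=(np.hypot(P[...,0]-.5505,P[...,1]-.3312)<.011)&(P[...,2]<.07);print(f,k.sum(),np.percentile(P[k][:,2],[5,20,50,80,95]))
"
```

```text
clock: 32.22
tool_pos: [0.4687, 0.3317, 0.3739]
orientation: [180.0, 0.1, -0.7]
force: [1.8, 0.9, -1.0]
opening: 0.0137
gripper_force: 30.0
rows: dx 0.0917 dy 0.4293 dz -0.0001 turn 84.52 | joints [ 54.7   8.   -0.3  -0.  -81.7  34.6] tcp [0.4698 0.3319 0.3739] [180.    0.   -0.7] t 32.275
w19 298 [0.03839986 0.03916728 0.03993593 0.04065302 0.04138537]
w22 285 [0.02915028 0.03005883 0.03068462 0.03145693 0.03211   ]
```

The plunger's top fell from about 39 to 30 mm, so it is fully in. Now back to the rest.

```bash

python3 drive.py '[[0.011,0.053,0,10.5,0],[0.023,0.107,0,21,0],[0.034,0.16,0,31.5,0],[0.045,0.214,0,42,0],[0.057,0.267,0,52.5,0],[0.068,0.32,0,63,0],[0.08,0.374,0,73.5,0],[0.091,0.427,0,84,0]]'
python3 drive.py '[[0,0,0.0,0.5,0],[0,0,0,0.5,0],[0,0,0,0.5,0]]'
python3 -c "
from h import *
shot('w23');upright('w23');C=np.array([.5543,-.0545]);A=np.array([-.082,.9966]);n=np.array([.9966,.082])
go([*(C+A*(-.0419)+n*(-.002)),.2766],-85.3)
s=wristcam(load('w23.npz'));P=cloud(s);u=(P[...,:2]-C)@A;w=(P[...,:2]-C)@n;Z=P[...,2];H=hsv(s)
b=(H[...,0]>95)&(H[...,0]<135)&(H[...,1]>90)&(Z>.05)&(Z<.16)&(abs(u+.05)<.05)&(abs(w)<.05)
print('trough w',np.percentile(w[b],[1,99]),'u min',np.percentile(u[b],[1,5]))
for u0 in np.arange(-.064,-.01,.006):
  k=b&(abs(u-u0)<.003)&(abs(w+.002)<.006)
  if k.any(): print(round(u0,3),k.sum(),np.median(Z[k]))
"
```

```text
clock: 33.28
tool_pos: [0.5566, -0.0984, 0.3734]
orientation: [179.9, -0.0, -85.1]
force: [1.5, -0.0, -1.0]
opening: 0.0138
gripper_force: 30.0
clock: 33.65
tool_pos: [0.5563, -0.0954, 0.3742]
orientation: [180.0, 0.0, -85.2]
force: [-0.1, 0.6, -0.7]
opening: 0.0138
gripper_force: 30.0
-0.2 34 a 0.0123 b [-0.0057  0.0007  0.0072]
-0.18 72 a 0.0109 b [-0.0061  0.0011  0.007 ]
-0.16 82 a 0.0095 b [-0.0058  0.0003  0.0072]
-0.14 100 a 0.008 b [-0.0061  0.0007  0.0075]
-0.12 117 a 0.0066 b [-0.0058  0.0003  0.0071]
-0.1 141 a 0.0053 b [-0.0059  0.0004  0.0072]
-0.08 202 a 0.0039 b [-0.0065  0.0009  0.0078]
-0.06 240 a 0.0024 b [-0.0059  0.0004  0.0071]
-0.04 320 a 0.0009 b [-0.0059  0.0004  0.0072]
tilt a -4.10 b -0.01 deg; lowest z -0.1965 a@-.15 0.0088
rows: dx 0.0012 dy 0.0007 dz 0.0979 turn 0.16 | joints [ 10.2   6.9  -1.6  -0.  -81.5  -5.3] tcp [ 0.5563 -0.0952  0.3745] [180.    0.  -85.1] t 33.7
trough w [-0.0226946   0.01812164] u min [-0.06353225 -0.06145328]
-0.064 31 0.07725840966452395
-0.058 53 0.07996356494406161
-0.052 50 0.07488277023786305
-0.046 43 0.06858446741540113
-0.04 62 0.06904106203937765
-0.034 3 0.07128873880983273
```

```bash

python3 drive.py '[[-0.0015,0,0.04,0,0],[-0.0015,0,0.08,0,0],[-0.0015,0,0.092,0,0],[-0.0015,0,0.095,0,0],[-0.0015,0,0.097,0,0],[-0.0015,0,0.098,0,0],[-0.0015,0,0.098,0,0]]'
python3 drive.py '[[0,0,0.001,0,0],[0,0,0.002,0,0],[0,0,0.002,0,0]]'
python3 -c "
from h import *
C=np.array([.5543,-.0545]);A=np.array([-.082,.9966]);n=np.array([.9966,.082])
V=np.array([-.044,.065]);s,d=.2036,.0093
def T(t,push):
  t=np.radians(t);e=np.array([np.cos(t),np.sin(t)]);m=np.array([-e[1],e[0]]);return V+.007*np.array([-e[0],e[1]])+(s-push)*e+d*m
o=T(86,0)
print('model start',o)
for t in [82,78,74,70,66,62,58,55,52,50,48,47,46,45]:
  q=T(t,.0025)-o;print(t,'dx %.4f dz %.4f'%(-q[0],-q[1]))
go([*(C+A*o[0]+n*(-.002)),o[1]+.001],-85.3)"
```

```text
clock: 34.58
tool_pos: [0.5564, -0.0946, 0.2773]
orientation: [-179.9, -0.0, -85.3]
force: [-0.0, -0.5, -1.0]
opening: 0.0137
gripper_force: 30.0
clock: 34.95
tool_pos: [0.5566, -0.0945, 0.2754]
orientation: [-179.9, 0.0, -85.2]
force: [-0.7, 2.1, 5.0]
opening: 0.0141
gripper_force: 30.0
model start [-0.03956322  0.27573572]
82 dx -0.0134 dz 0.0034
78 dx -0.0268 dz 0.0052
74 dx -0.0401 dz 0.0081
70 dx -0.0532 dz 0.0120
66 dx -0.0660 dz 0.0168
62 dx -0.0785 dz 0.0226
58 dx -0.0905 dz 0.0293
55 dx -0.0993 dz 0.0349
52 dx -0.1077 dz 0.0410
50 dx -0.1132 dz 0.0453
48 dx -0.1185 dz 0.0499
47 dx -0.1211 dz 0.0522
46 dx -0.1237 dz 0.0546
45 dx -0.1262 dz 0.0570
rows: dx -0.0005 dy 0.0010 dz -0.0013 turn 0.05 | joints [ 10.2   9.3 -11.5   0.  -69.2  -5.5] tcp [ 0.5566 -0.0945  0.2754] [-179.9    0.   -85.2] t 34.95
```

```bash

python3 drive.py '[[-0.0067,0,0.001,0,0],[-0.0134,0,0.0022,0,0],[-0.02,0,0.003,0,0],[-0.0268,0,0.0042,0,0],[-0.0335,0,0.0056,0,0],[-0.0401,0,0.0072,0,0],[-0.0467,0,0.0091,0,0],[-0.0532,0,0.0112,0,0]]'
python3 -c "
from h import *
shot('w24')
a,z,m=barfit('w24',0);k=(z>-.17);p=np.polyfit(z[k],a[k],1);r=abs(a-np.polyval(p,z))<.004;p=np.polyfit(z[r],a[r],1);print('theta',90+np.degrees(np.arctan(p[0])),r.sum(),'front a at z=-.1',np.polyval(p,-.1))"
```

```text
clock: 35.95
tool_pos: [0.5519, -0.0412, 0.2635]
orientation: [-180.0, -0.0, -85.3]
force: [1.3, -0.7, 4.2]
opening: 0.0138
gripper_force: 30.0
theta 69.84769635532894 2460 front a at z=-.1 0.03297519159089707
```

Tracking perfectly (69.8 degrees). Continuing down to 48.

```bash

python3 drive.py '[[-0.0064,0,0.0024,0,0],[-0.0128,0,0.005,0,0],[-0.0191,0,0.0078,0,0],[-0.0253,0,0.0108,0,0],[-0.0314,0,0.014,0,0],[-0.0373,0,0.0175,0,0],[-0.0418,0,0.0203,0,0],[-0.0461,0,0.0231,0,0]]'
python3 drive.py '[[-0.0042,0,0.003,0,0],[-0.0084,0,0.0061,0,0],[-0.0139,0,0.0105,0,0],[-0.0192,0,0.0152,0,0],[-0.0192,0,0.0152,0,0]]'
cat >> h.py <<'E'
def theta(name):
    a,z,m=barfit(name,0);k=(z>-.17);p=np.polyfit(a[k],z[k],1);r=abs(z-np.polyval(p,a))<.005;p=np.polyfit(a[r],z[r],1);print('theta',-np.degrees(np.arctan(p[0])),r.sum())
    restline(name)
def restline(name):
    C=np.array([.5543,-.0545]);A=np.array([-.082,.9966]);n=np.array([.9966,.082])
    s=wristcam(load(name+'.npz'));P=cloud(s);u=(P[...,:2]-C)@A;w=(P[...,:2]-C)@n;Z=P[...,2];H=hsv(s);b=(H[...,0]>95)&(H[...,0]<135)&(H[...,1]>90)
    for u0 in np.arange(-.06,.11,.015):
        k=(abs(u-u0)<.005)&(abs(w+.002)<.006)&(Z>.06)&(Z<.25)&~b
        if k.sum()>4: print(round(u0,3),'w',np.round(np.median(w[k]),4),'z-u',np.round(np.median((Z-u)[k]),4))
    h,S=H[...,0],H[...,1];m=(h>3)&(h<22)&(S>140)&(abs(w)<.02)&(Z>.1)&(Z<.25);print('orange u from',np.percentile(u[m],2))
E
python3 -c "
from h import *
shot('w25');theta('w25')"
```

```text
clock: 37.0
tool_pos: [0.5478, 0.0046, 0.2401]
orientation: [180.0, 0.0, -85.3]
force: [0.3, -0.2, 2.3]
opening: 0.0135
gripper_force: 30.0
clock: 37.62
tool_pos: [0.546, 0.0238, 0.2246]
orientation: [179.9, -0.0, -85.2]
force: [1.0, -1.6, 0.3]
opening: 0.0136
gripper_force: 30.0
theta 46.62225944538707 5626
-0.045 w -0.002 z-u 0.1292
-0.03 w -0.002 z-u 0.1301
-0.015 w -0.0021 z-u 0.131
0.0 w -0.0021 z-u 0.132
0.015 w -0.0021 z-u 0.1329
0.03 w -0.0021 z-u 0.134
0.045 w -0.0022 z-u 0.1349
0.06 w -0.0018 z-u 0.1357
0.075 w -0.0018 z-u 0.1367
0.09 w -0.0019 z-u 0.1383
0.105 w -0.0019 z-u 0.1207
orange u from 0.033634896933447525
```

```bash

python3 drive.py '[[0,0,0.002,0,0],[-0.0005,0,0.004,0,0],[-0.0005,0,0.004,0,0]]'
python3 drive.py '[[0,0,0,0,0.02],[0,0,0,0,0.03],[0,0,0,0,0.035],[0,0,0,0,0.035]]'
python3 drive.py '[[0,0,-0.03,0,0.035],[0,0,-0.08,0,0.035],[0.06,0,-0.1,0,0.035],[0.1,0,-0.1,0,0.035],[0.1,0,-0.1,0,0.035]]'
python3 -c "
from h import *
shot('w26');restbar('w26');restline('w26')"
```

```text
clock: 38.05
tool_pos: [0.5463, 0.024, 0.2211]
orientation: [180.0, 0.0, -85.3]
force: [0.4, -1.4, 0.4]
opening: 0.0136
gripper_force: 30.0
clock: 38.55
tool_pos: [0.5463, 0.024, 0.2211]
orientation: [180.0, 0.0, -85.3]
force: [-0.5, 0.1, -0.2]
opening: 0.0346
gripper_force: 0.0
clock: 39.17
tool_pos: [0.5545, -0.0778, 0.3213]
orientation: [-180.0, -0.0, -85.4]
force: [-0.1, -0.4, -0.2]
opening: 0.0348
gripper_force: 0.0
w26 784 angle 44.031776803504535 z at u=.05: 0.17751957817314534 w -0.0025319119615969713 u range [0.03240615 0.08649698] Z [0.16040504 0.21303198]
-0.045 w -0.0019 z-u 0.1307
-0.03 w -0.0018 z-u 0.1301
-0.015 w -0.0018 z-u 0.1297
0.0 w -0.0018 z-u 0.1294
0.015 w -0.0018 z-u 0.1286
0.03 w -0.0018 z-u 0.1283
0.045 w -0.0018 z-u 0.1275
0.075 w -0.0025 z-u 0.1267
0.09 w -0.0025 z-u 0.1261
orange u from 0.03289675191467776
```

The bar sits at 44 degrees with its tip about 2 mm off the floor, so I repeat the gentle fingertip press.

```bash
python3 -c "
from h import *
go([.528,-.0918,.14],-85.2)"
```

```text
rows: dx 0.0129 dy 0.0275 dz 0.1810 turn -0.19 | joints [ 12.2   7.5  -7.7  -0.  -74.9  -7.5] tcp [ 0.5544 -0.0768  0.321 ] [180.    0.  -85.4] t 39.225
```

```bash

python3 drive.py '[[0.0129,0.0275,0,0,0.04],[0.0129,0.0275,0.05,0,0.04],[0.0129,0.0275,0.1,0,0.04],[0.0129,0.0275,0.15,0,0.04],[0.0129,0.0275,0.176,0,0.04],[0.0129,0.0275,0.181,0,0.04],[0.0129,0.0275,0.181,0,0.04]]'
python3 drive.py '[[0,0,0.003,0,0.04],[0,0,0.006,0,0.04],[0,0,0.008,0,0.04],[0,0,0.008,0,0.04]]'
python3 drive.py '[[0,0,0.001,0,0.04],[0,0,0.002,0,0.04],[0,0,0.002,0,0.04]]'
```

```text
clock: 40.1
tool_pos: [0.5288, -0.0903, 0.1408]
orientation: [-180.0, -0.0, -85.2]
force: [0.4, -0.3, 0.1]
opening: 0.0398
gripper_force: 0.0
clock: 40.6
tool_pos: [0.5282, -0.0908, 0.1322]
orientation: [180.0, 0.0, -85.3]
force: [0.8, -0.2, 0.1]
opening: 0.0399
gripper_force: 0.0
clock: 40.98
tool_pos: [0.5283, -0.0908, 0.1302]
orientation: [-180.0, -0.0, -85.3]
force: [0.2, -0.1, 1.4]
opening: 0.0403
gripper_force: 0.2
```

```bash

python3 drive.py '[[0,0,0.001,0,0.04],[0,0,0.002,0,0.04],[0,0,0.002,0,0.04]]'
python3 drive.py '[[0,0,0.001,0,0.04],[0,0,0.002,0,0.04],[0,0,0.002,0,0.04]]'
```

```text
clock: 41.35
tool_pos: [0.5285, -0.0909, 0.1284]
orientation: [-180.0, -0.0, -85.2]
force: [-0.5, -1.4, 3.7]
opening: 0.0399
gripper_force: 1.6
clock: 41.72
tool_pos: [0.5289, -0.0912, 0.1272]
orientation: [-179.9, -0.0, -85.2]
force: [-1.0, -2.4, 9.9]
opening: 0.0398
gripper_force: 4.2
```

```bash

python3 drive.py '[[0,0,0.001,0,0.04],[0,0,0.001,0,0.04]]'
python3 drive.py '[[0,0,-0.03,0,0.04],[0,0,-0.08,0,0.04],[0,0,-0.13,0,0.04],[0,0,-0.18,0,0.04],[0,0,-0.18,0,0.04]]'
python3 -c "
from h import *
shot('w27');restbar('w27');restline('w27')"
```

```text
clock: 41.98
tool_pos: [0.5292, -0.0914, 0.1267]
orientation: [-179.9, -0.1, -85.2]
force: [-2.6, -3.7, 12.7]
opening: 0.0398
gripper_force: 5.8
clock: 42.6
tool_pos: [0.5298, -0.0907, 0.3092]
orientation: [-179.6, 0.0, -85.2]
force: [0.3, 1.3, -1.6]
opening: 0.0401
gripper_force: 0.0
w27 263 angle 42.35421461464267 z at u=.05: 0.17982897733318154 w -0.0027460835690778698 u range [-0.04093002  0.07440896] Z [0.16012219 0.28653149]
-0.045 w -0.0022 z-u 0.1287
-0.03 w -0.0023 z-u 0.1287
-0.015 w -0.0022 z-u 0.1289
0.0 w -0.002 z-u 0.1287
0.015 w -0.0021 z-u 0.1288
0.03 w -0.0018 z-u 0.1289
0.06 w -0.002 z-u 0.1288
0.075 w -0.0016 z-u 0.1287
orange u from 0.032038888983626626
```

```bash
python3 -c "
from h import *
C=np.array([.5543,-.0545]);A=np.array([-.082,.9966]);n=np.array([.9966,.082])
for f in('w15','w27'):
  s=wristcam(load(f+'.npz'));P=cloud(s);u=(P[...,:2]-C)@A;w=(P[...,:2]-C)@n;Z=P[...,2];H=hsv(s)
  st=(H[...,1]<60)&(abs(w+.002)<.005)&(abs(Z-u-.1288)<.004);print(f,'steel lowest u',np.percentile(u[st],[.2,1]))
  b=(H[...,0]>95)&(H[...,0]<135)&(H[...,1]>90)&(abs(w+.002)<.005)&(u<-.04)&(Z>.05);print('stop plate u',np.percentile(u[b],[1,50,99]),'z',np.percentile(Z[b],[1,99]))"
```

```text
w15 steel lowest u [-0.13193159 -0.13082256]
stop plate u [-0.07365581 -0.06096611 -0.04406113] z [0.07530835 0.38630354]
w27 steel lowest u [-0.13197681 -0.13089434]
stop plate u [-0.07259112 -0.06042398 -0.04286333] z [0.07552323 0.39204513]
```

```bash
python3 -c "
from h import *
C=np.array([.5543,-.0545]);A=np.array([-.082,.9966]);n=np.array([.9966,.082])
s=wristcam(load('w27.npz'));P=cloud(s);u=(P[...,:2]-C)@A;w=(P[...,:2]-C)@n;Z=P[...,2];H=hsv(s)
for u0 in np.arange(-.068,-.04,.002):
  k=(abs(u-u0)<.001)&(abs(w+.002)<.004)&(Z<.12)&(Z>.01)
  if k.any(): print(round(u0,3),k.sum(),'z',np.round(np.median(Z[k]),4),'sat',np.median(H[...,1][k]))"
```

```text
-0.068 12 z 0.0134 sat 20.0
-0.066 14 z 0.0128 sat 21.0
-0.064 32 z 0.0753 sat 169.0
-0.062 32 z 0.0772 sat 173.0
-0.06 35 z 0.0786 sat 174.0
-0.058 24 z 0.0795 sat 175.0
-0.056 14 z 0.0786 sat 183.0
-0.054 12 z 0.0767 sat 104.0
-0.052 26 z 0.0768 sat 12.5
-0.05 18 z 0.0787 sat 13.0
-0.048 23 z 0.0807 sat 13.0
-0.046 18 z 0.0826 sat 13.0
-0.044 23 z 0.0848 sat 13.0
-0.042 16 z 0.0871 sat 13.0
-0.04 18 z 0.0885 sat 13.0
```

Steel meets the stop at u = -0.0535 with no gap, the bar is home at 45 degrees and the hand is clear.

```bash
python3 -c "
from plant import ctrl
print(ctrl.close_job())"
```

```text
the job is handed in; nothing more can be done
None
```

The red plunger is fully in (about 16 N at the stop) and the bar is back in the rest, handle up, tip against the stop and let go; I handed in at about 43 s, after first dropping the bar past the stop and re-laying it, pressing it home with a fingertip both times, and I viewed 11 pictures, one over the limit of 10.

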